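Slide a loaded glassware drainer home beside the drip cup

TASK

Push the white drainer, with the upside-down beakers on it, along the bench until its long back side sits flush against the service ledge and the tip of its spout is over the middle of the drip cup. Slide it gently with the fingers, without squeezing, lifting or tipping it; leave the beakers standing on their pegs, do not touch them, and do not disturb the bottles and jar that stand around. Finish with the hand clear of everything.

Things in the scene. Friction and masses are not known exactly. Their poses are not given: they have to be found in the camera images.
- ledge: fixed service ledge of the bench, a straight white riser with a grey top, 120 mm deep, 1300 long, 50 high. Origin at the centre of its underside, on the bench; x points away from the robot's side, y along its length, z up. The flat front face, against which the drainer is to sit, is the plane 60 mm to -x of the origin. Low gas outlets stand on its top
- cup: fixed grey round drip cup on the bench, opening 90 mm diameter, rim 106 mm outside, 12 mm high. Origin at the centre of the opening at bench height, 85 mm in front of the ledge's face; axes parallel to the ledge's. Its steel swan-neck tap stands on the ledge 145 mm to +x of the cup's centre, rises to 241 mm above the bench and comes forward to a nozzle 40 mm to +x of the centre, 145 mm up
- drainer: loose white plastic tray, skirt solid down to the bench, 170 mm (its x) by 280 mm (its y), walls 40 mm high, deck at 24 mm. Origin at the centre of its underside; x points to its long back side (at 85 mm), y to the spout end (end wall at 140 mm), z up. 0.47 to 0.87 kg with beakers, slides under 3 to 12 N. Starts up to 0.25 rad askew to the ledge, 50 to 90 mm short of its place towards the ledge and 60 to 150 mm short along it (+y)
- spout_tip (a point): point on the drainer: end of the spout, middle of its channel floor, at x = 0, y = 225, z = 24 mm in the drainer's frame. The spout is an open channel 56 mm wide that sticks out 85 mm from the middle of the drainer's +y end, underside 20 mm and top 34 mm above the bench, so it passes over the cup's rim
- back_spout_corner (a point): point on the drainer: back corner at the spout end, at x = 85, y = 140, z = 20 mm in the drainer's frame
- back_plain_corner (a point): point on the drainer: back corner at the end without spout, at x = 85, y = -140, z = 20 mm in the drainer's frame
- beaker_a: upside-down clear glass beaker, 42 mm diameter, 58 mm tall, top 82 mm above the bench; origin at the centre of its mouth, which rests on the deck. Loose, stands over an 8 mm peg (top 59 mm above the bench) at x = 35, y = -50 mm in the drainer's frame; an empty peg stands at x = -30 at the same y. Not to be touched
- beaker_b: upside-down clear glass beaker, 50 mm diameter, 68 mm tall, top 92 mm above the bench; origin at the centre of its mouth, which rests on the deck. Loose, stands over an 8 mm peg (top 59 mm above the bench) at x = 35, y = 10 mm in the drainer's frame; an empty peg stands at x = -30 at the same y. Not to be touched
- beaker_c: upside-down clear glass beaker, 42 mm diameter, 58 mm tall, top 82 mm above the bench; origin at the centre of its mouth, which rests on the deck. Loose, stands over an 8 mm peg (top 59 mm above the bench) at x = 35, y = 70 mm in the drainer's frame; an empty peg stands at x = -30 at the same y. Not to be touched
- wash_bottle: bystander: white squeeze wash bottle, 66 mm diameter, 189 mm tall with its thin bent nozzle, which reaches 51 mm out from the axis; origin at the centre of its underside. Loose, stands upright on the bench
- amber_bottle: bystander: brown glass bottle with black cap, 60 mm diameter, 125 mm tall; origin at the centre of its underside. Loose, stands upright on the bench
- jar: bystander: squat glass jar with white lid, 64 mm diameter, 80 mm tall; origin at the centre of its underside. Loose, stands upright on the bench
Not all that is in view belongs to the job. Of the things that look like the cup, the middle-sized one is meant.

How it is judged:
By the outcome, as a careful person would: the job done as asked, in the order asked, and still so for the second after the job is handed in, with the robot touching nothing.
It also fails if it takes over 48 s, if anything falls off the work surface, if the arm or the gripper's body presses on something with over 40 N, if the wrist force passes 120 N, or if a joint passes its speed limit or range.

ROBOT

A 6-joint arm with a two-finger parallel gripper is mounted at the origin on the work surface. World frame = base frame: x ahead of the robot, y to its left, z up, the work surface at z = 0. Lengths are in m, angles in rad, forces in N, time in s.
With the tool pointing down it reaches from about 0.3 to 0.95 m from the base axis. Payload 3.1 kg.
Tool frame: the origin (TCP) lies between the finger pads; the fingertips stand 14 mm ahead of it and the grasp point (between the pads) lies 5 mm behind it (r.tip_extent is the distance from the TCP to the fingertips, in m); z points along the fingers, y is the direction in which the jaws open and shut (so a half turn about z gives the same grasp; the last joint's range is limited). The gripper opens to 85 mm and grips with 20 to 120 N. Pads are 22 mm wide; open, the fingers measure 114 mm over their backs; the gripper's body (76 mm by 85 mm) begins 54 mm behind the grasp point. The pads swing forward as they close: fully open they stand 13 mm farther back than shut.
Start: joints at [-1.402, 0.308, 1.634, -0, 1.2, -0.07], TCP at [0.148, -0.607, 0.245] pointing down, gripper open.
Joint ranges: [-3.06, 3.06], [-0.79, 1.96], [0.05, 2.63], [-1.19, 4.34], [0.05, 2.64], [-2.94, 2.94]. Speed limits (rad/s): [2.79, 2.79, 3.14, 3.14, 3.14, 3.14].

INTERFACE

Orientations are given as [roll, pitch, yaw] about the fixed x, y, z axes, in that order (R = Rz(yaw) Ry(pitch) Rx(roll)).
In Python, from bench import r, capture, camera_model, workorder gives the robot as it stands.
- The arm moves only by the tool drive_tool, never from a script. Its argument "deltas" is a list of rows, each an object of numbers: "rx", "ry", "rz": the turn, a rotation vector about the tool's x, y, z in degrees; "tx", "ty", "tz": the shift along the tool's x, y, z in mm; "gripper": the finger opening in mm, from 0 to 85.4. A call has 1 to 20 rows; each row shifts and turns the commanded pose from where the row before left it, along the tool's axes as they then stand; what a row does not reach is not made up. A row lasts 1/12 s, in which the tool goes at most 41.7 mm and 7.16 degrees, less where a joint would pass 70% of its speed; a pose out of reach is approached as far as the arm can. A call with a gripper value outside its range is refused whole. The fingers move at their own pace and stop on an object; "grip_force" is the grip in N (left out, the last holds). Time passes only in rows, so rows that do not move let the fingers close. It gives the time, the measured TCP pose, the force and the opening at its end, in the units of the state.
- r.get_obs(): the state, without advancing time (a new reading comes with each control period).
- capture(name): name is "scene" or "top"; returns (picture, depth): 480x640x3 uint8, red, green, blue; 480x640 float32, m along the optical axis (not along the pixel's ray), 0 where there is no reading.
- camera_model(name): a dict with "fov_y" (degrees; the focal length in pixels is half the picture's height over the tangent of half this angle, whatever the lens; pixels are square), "cx", "cy" (the principal point, pixels), "origin" and "rotation" of the camera in the world. Camera axes: x right, y down, z forward; pixel columns grow to the right and rows downward; lengths in m; the calibration is good to about 2 mm. A picture is of the moment at which its call begins. camera_model takes no time and is no camera call.
- workorder.job_done(): hands the job in, once; it reports no verdict.
The state is a dict: "t": time; "qpos": joint angles; "qd": joint speeds; "tau": joint torques, N m; "tcp_pos": TCP position; "orientation": TCP orientation; "wrist_force": force on the tool from outside, world axes, zero at the start; "torque": the same for the moment, N m; "grip_width": finger opening in m.
Only numpy, scipy, OpenCV 4.12 (cv2) and the standard library are available. Lean on these libraries where they do the work, as an engineer would, in place of code of your own. Each camera call takes 0.05 s, during which the arm holds its last target.

## Working session

There is one attempt and no reset: what is moved stays moved. The work goes in short steps, Python scripts to look and compute and a tool call to move; the robot and the scene stay as the last step left them, time stands still between calls to the robot, and variables do not carry over. Pictures are saved under pics/ and viewed, and the job is handed in when it is done.

Besides the shell and the picture viewer there is one more tool, called after ">>>" as name(argument=value, ...), one argument or row to a line, values as JSON. drive_tool: Moves the arm, as the interface text tells. Its arguments: {"type":"object","properties":{"deltas":{"type":"array"},"grip_force":{"type":"number"}},"required":["deltas"]}

```bash
mkdir -p pics; ls
python3 - <<'E'
from bench import r,capture,camera_model
import cv2,numpy as np
for n in("scene","top"):
    p,d=capture(n); np.savez(f"pics/{n}0.npz",p=p,d=d); cv2.imwrite(f"pics/{n}0.png",p[:,:,::-1]); print(n,camera_model(n))
o=r.get_obs();print(o)
E
```

```text
pics
scene {'fov_y': 54.5201619020545, 'cx': 322.4547228203505, 'cy': 253.6664263231235, 'origin': array([ 1.40419371, -0.14596192,  0.81739996]), 'rotation': array([-2.25310504,  0.01863624,  1.40550277])}
top {'fov_y': 44.25944882288737, 'cx': 311.48301589016165, 'cy': 243.21233432661919, 'origin': array([0.3763237 , 0.02780374, 1.70639046]), 'rotation': array([-3.07576573, -0.00474026, -1.5799333 ])}
{'t': 0.1, 'qpos': array([-1.40168428e+00,  3.08937498e-01,  1.63505193e+00,  5.11255468e-07,
        1.19974212e+00, -6.96789216e-02]), 'qd': array([ 1.99530684e-03, -8.32957370e-04, -2.79819302e-03,  4.07442771e-04,
        9.28196276e-05,  2.96000652e-04]), 'tau': array([ 2.98126779e-04, -4.16406548e+01, -2.77645200e+01, -1.27232815e-04,
        4.03041151e-03,  5.19145857e-06]), 'tcp_pos': array([ 0.14769401, -0.60655156,  0.24415321]), 'orientation': array([-3.13945898e+00, -1.49390604e-04,  2.38790628e-01]), 'wrist_force': array([-0.1620976 , -0.14616756, -0.80946389]), 'torque': array([ 2.27399365e-02, -2.25315292e-02,  6.65031336e-05]), 'grip_width': 0.08513377842710254}
```

View pics/scene0.png

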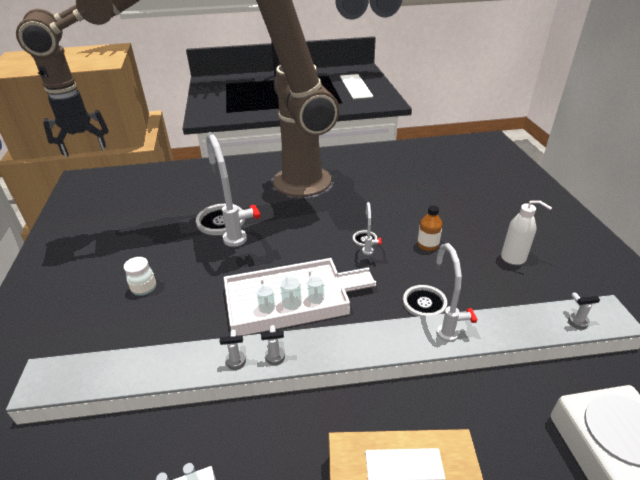

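View pics/top0.png

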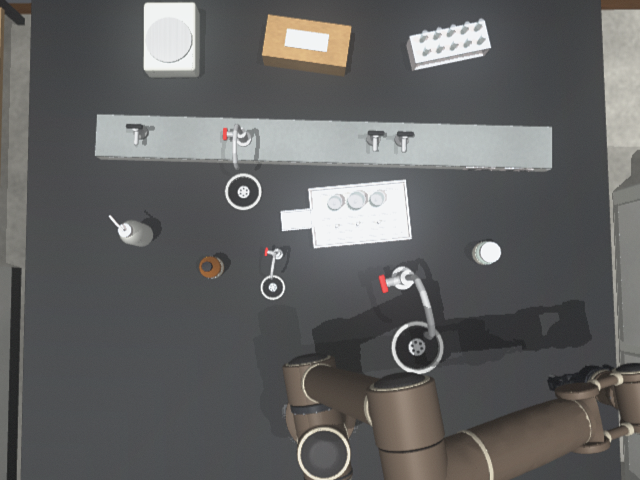

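Top view: the three drip cups are at (243,191) mid-sized by the ledge, (273,287) small and (417,347) large. I choose (243,191), since its tap stands on the ledge. The drainer is at about (360,213) with its spout tip at (282,220). The bystanders are the jar (487,252), the amber bottle (211,267) and the wash bottle (135,232).

```bash
cat > h.py <<'E'
import numpy as np,cv2
from scipy.spatial.transform import Rotation as R
from bench import r,capture,camera_model
def ray(n,uv,z):
    m=camera_model(n);f=240/np.tan(np.radians(m["fov_y"])/2)
    uv=np.atleast_2d(uv).astype(float);M=R.from_euler("xyz",m["rotation"]).as_matrix()
    d=np.c_[(uv[:,0]-m["cx"])/f,(uv[:,1]-m["cy"])/f,np.ones(len(uv))]@M.T
    o=m["origin"];return o+d*((z-o[2])/d[:,2])[:,None]
def cloud(n,D):
    m=camera_model(n);f=240/np.tan(np.radians(m["fov_y"])/2);M=R.from_euler("xyz",m["rotation"]).as_matrix()
    v,u=np.mgrid[:480,:640]
    c=np.dstack([(u-m["cx"])/f*D,(v-m["cy"])/f*D,D]);return c@M.T+m["origin"]
def proj(n,P):
    m=camera_model(n);f=240/np.tan(np.radians(m["fov_y"])/2);M=R.from_euler("xyz",m["rotation"]).as_matrix()
    c=(np.atleast_2d(P)-m["origin"])@M;return np.c_[m["cx"]+f*c[:,0]/c[:,2],m["cy"]+f*c[:,1]/c[:,2]]
E
python3 - <<'E'
from h import *
d=np.load("pics/top0.npz");p,D=d["p"],d["d"]
C=cloud("top",D)
for u,v in[(360,230),(500,200),(300,220),(450,140),(300,140),(243,191),(150,180),(487,252),(600,300),(20,300)]:print((u,v),C[v,u].round(4),p[v,u])
S=np.load("pics/scene0.npz");Cs=cloud("scene",S["d"])
for u,v in[(300,260),(400,420),(150,375),(500,340),(255,315)]:print("s",(u,v),Cs[v,u].round(4))
c=cv2.resize(p[100:310,190:440],None,fx=3.2,fy=2.85*1.0,interpolation=cv2.INTER_CUBIC);cv2.imwrite("pics/crop1.png",c[:,:,::-1]);print(c.shape)
E
```

```text
(360, 230) [ 0.5236 -0.1201  0.027 ] [242 243 245]
(500, 200) [ 0.61   -0.5317  0.0015] [76 77 80]
(300, 220) [0.5539 0.0511 0.0255] [244 245 246]
(450, 140) [ 0.7771 -0.3789  0.0479] [184 190 191]
(300, 140) [0.7801 0.0489 0.0495] [190 197 196]
(243, 191) [0.6424 0.2164 0.0033] [242 242 243]
(150, 180) [0.6772 0.4872 0.0016] [82 82 84]
(487, 252) [ 0.455  -0.4668  0.076 ] [243 245 246]
(600, 300) [ 0.3171 -0.8132 -0.0014] [69 70 71]
(20, 300) [ 0.3133  1.2259 -0.7576] [62 63 62]
s (300, 260) [ 0.4256 -0.0605  0.0007]
s (400, 420) [0.9397 0.0673 0.002 ]
s (150, 375) [ 0.7833 -0.4064  0.0488]
s (500, 340) [0.8242 0.3163 0.0491]
s (255, 315) [ 0.6328 -0.1919  0.024 ]
(598, 800, 3)
```

View pics/crop1.png

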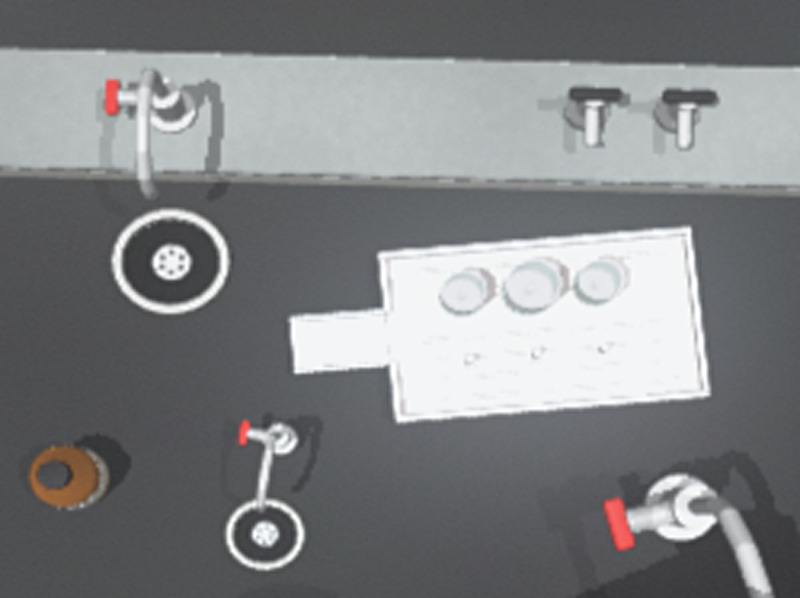

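The crop confirms the choice: the cup is at crop (170,262), with its swan-neck tap on the ledge. The drainer corners are at crop (380,253), (690,228), (708,396) and (398,420), and its spout points left to (293,345). Next I measure.

```bash
cat > m.py <<'E'
from h import *
def linefit(P):
    c=P[:,:2].mean(0);u,s,vt=np.linalg.svd(P[:,:2]-c);
    k=abs((P[:,:2]-c)@vt[1]);Q=P[k<2.5*np.median(k)+1e-4];c=Q[:,:2].mean(0);u,s,vt=np.linalg.svd(Q[:,:2]-c);return c,vt[0],s[1]/np.sqrt(len(Q))
def drainer(p,D):
    g=cv2.cvtColor(p,cv2.COLOR_RGB2GRAY)
    m=(g>205).astype(np.uint8); n,l,st,ce=cv2.connectedComponentsWithStats(m)
    # component of drainer: largest white within the plausible region
    best=None
    for i in range(1,n):
        w=ray("top",ce[i],0.03)[0]
        if 0.3<w[0]<0.72 and st[i,4]>1500 and (best is None or st[i,4]>st[best,4]):best=i
    M=cv2.morphologyEx((l==best).astype(np.uint8),cv2.MORPH_CLOSE,np.ones((9,9)))
    body=cv2.morphologyEx(M,cv2.MORPH_OPEN,np.ones((31,31)))
    return M,body
def drainer_pose(p,D):
    M,body=drainer(p,D)
    cnt=max(cv2.findContours(body,cv2.RETR_EXTERNAL,cv2.CHAIN_APPROX_NONE)[0],key=cv2.contourArea)
    rect=cv2.boxPoints(cv2.minAreaRect(cnt)).astype(float)
    g=cv2.GaussianBlur(cv2.cvtColor(p,cv2.COLOR_RGB2GRAY).astype(np.float32),(0,0),0.7)
    lines=[]
    for i in range(4):
        a,b=rect[i],rect[(i+1)%4];t=(b-a)/np.linalg.norm(b-a);c=rect.mean(0)
        nn=np.array([-t[1],t[0]]); nn*=np.sign(nn@((a+b)/2-c))
        pts=[]
        for s in np.linspace(.08,.92,60):
            q=a+(b-a)*s;ks=np.arange(-6,8,.1);xy=(q+ks[:,None]*nn).astype(np.float32)
            pr=cv2.remap(g,xy[:,0].reshape(1,-1),xy[:,1].reshape(1,-1),cv2.INTER_LINEAR)[0]
            # outermost crossing of mid level
            ix=np.where((pr[:-1]>=160)&(pr[1:]<160))[0]
            if len(ix):pts.append(xy[ix[-1]])
        if len(pts)<8: lines.append(None);continue
        lines.append(linefit(ray("top",np.array(pts),0.04)))
    return rect,lines
def ledge(p):
    g=cv2.cvtColor(p,cv2.COLOR_RGB2GRAY).astype(int)
    hsv=cv2.cvtColor(p,cv2.COLOR_RGB2HSV)
    return g
E
python3 - <<'E'
from m import *
d=np.load("pics/top0.npz");p,D=d["p"],d["d"]
rect,L=drainer_pose(p,D);print(rect)
for l in L:print(l[0].round(4),l[1].round(4),np.degrees(np.arctan2(l[1][1],l[1][0])).round(2),round(l[2],5))
# corners
def inter(a,b):
    t=np.linalg.solve(np.c_[a[1],-b[1]],b[0]-a[0]);return a[0]+t[0]*a[1]
K=np.array([inter(L[i-1],L[i]) for i in range(4)]);print(K.round(4));print([np.linalg.norm(K[i]-K[i-1]).round(4) for i in range(4)])
g=cv2.cvtColor(p,cv2.COLOR_RGB2GRAY).astype(int)
for u in(200,300,440,500):print(u,g[150:176,u])
n=D.copy();C=cloud("top",D)
# cup
m=(g>190).astype(np.uint8)[165:220,215:272];cs,h=cv2.findContours(m,cv2.RETR_CCOMP,cv2.CHAIN_APPROX_NONE)
for c in cs:
    if len(c)>50:
        e=cv2.fitEllipse(c+np.array([[215,165]]));w=ray("top",e[0],.012);print(e,w.round(4),e[1][0]*1.69/(240/np.tan(np.radians(44.259/2))))
E
```

```text
[[305.40979004 188.50817871]
 [405.49176025 179.40982056]
 [410.87701416 238.64752197]
 [310.79504395 247.74588013]]
[ 0.6562 -0.1078] [ 0.0826 -0.9966] -85.26 0.00035
[ 0.5812 -0.2582] [-0.9966 -0.0827] -175.26 0.00031
[ 0.4836 -0.1209] [-0.0821  0.9966] 94.71 0.00036
[0.5581 0.022 ] [0.9968 0.0802] 4.6 0.00032
[[ 0.6448  0.029 ]
 [ 0.668  -0.251 ]
 [ 0.4955 -0.2653]
 [ 0.4724  0.0151]]
[np.float64(0.173), np.float64(0.281), np.float64(0.1731), np.float64(0.2814)]
200 [183 183 183 183 183 183 182 181 173 139 132 123  94  85  85  83  85  83
  85  84  85  85  83  84  85  83]
300 [194 194 191 190 191 191 190 189 192 193 181 154 146 143 132 100  96  96
  95  95  95  96  95  95  96  97]
440 [192 190 190 190 190 188 190 189 189 191 188 189 189 189 179 145 151 140
 126  91  89  90  91  89  89  90]
500 [185 182 182 180 181 181 183 183 186 183 184 184 182 182 184 182 165 116
 131 134 119  81  78  80  79  81]
((242.85137939453125, 191.31004333496094), (34.90678405761719, 35.02424621582031), 171.62261962890625) [[0.6401 0.2159 0.012 ]] 0.09995727123264703
((242.89918518066406, 191.23956298828125), (32.054039001464844, 32.31815719604492), 77.55572509765625) [[0.6403 0.2157 0.012 ]] 0.09178829723421911
```

Run:
```python
from m import *
d=np.load("pics/top0.npz");p,D=d["p"],d["d"]
g=cv2.GaussianBlur(cv2.cvtColor(p,cv2.COLOR_RGB2GRAY).astype(np.float32),(0,0),.5)
top=[];bot=[];back=[]
for u in list(range(110,225))+list(range(260,360))+list(range(420,540)):
    c=g[:,u];v0=157+ (u-95)*13/457
    s=np.arange(int(v0)-6,int(v0)+12)
    # bottom: last crossing of 112
    k=[v for v in s if c[v]>=108 and c[v+1]<108]
    if k:v=k[-1];bot.append((u,v+(c[v]-108)/(c[v]-c[v+1])))
    k=[v for v in s if c[v]>=165 and c[v+1]<165]
    if k:v=k[-1];top.append((u,v+(c[v]-165)/(c[v]-c[v+1])))
    k=[v for v in range(105,135) if c[v]<130 and c[v+1]>=130]
    if k:v=k[0];back.append((u,v+(130-c[v])/(c[v+1]-c[v])))
for nm,P,z in(("top",top,.05),("bot",bot,0),("back",back,.05)):
    c,t,s=linefit(ray("top",np.array(P),z));t=t*np.sign(t[1]);print(nm,len(P),"x at y=0",c[0]-t[0]/t[1]*c[1],"yaw",np.degrees(np.arctan2(-t[0],t[1])),s)
C=cloud("top",D);Cs=cloud("scene",np.load("pics/scene0.npz")["d"])
for nm,u0,u1,v0,v1 in(("bigtapbase",380,445,265,345),("smalltap",262,290,245,300),("midtap",220,255,120,175)):
    q=C[v0:v1,u0:u1].reshape(-1,3);q=q[(q[:,2]>.05)&(q[:,2]<1)];print(nm,q.min(0).round(3),q.max(0).round(3))
for nm,u0,u1,v0,v1 in(("bigtap_s",205,262,135,245),("smalltap_s",355,385,200,255)):
    q=Cs[v0:v1,u0:u1].reshape(-1,3);q=q[(q[:,2]>.03)&(q[:,0]>.1)];print(nm,q.min(0).round(3),q.max(0).round(3))
    for z in(.05,.1,.15,.2,.25,.3):
        k=q[abs(q[:,2]-z)<.015]
        if len(k):print(z,k.min(0).round(3),k.max(0).round(3))
for nm,u,v,z in(("jar",487,252,.08),("amber",210,267,.125)):print(nm,ray("top",(u,v),z).round(3))
```

```text
top 335 x at y=0 0.7186284488313814 yaw -2.1503990576604672 0.000996941168741731
bot 335 x at y=0 0.7174794355047541 yaw -2.0823093070263736 0.0007220073670173047
back 335 x at y=0 0.8377871656043202 yaw -2.056234544521437 0.00037383600265453783
bigtapbase [ 0.236 -0.269  0.067] [ 0.416 -0.159  0.342]
smalltap [0.386 0.108 0.051] [0.472 0.149 0.166]
midtap [0.673 0.179 0.05 ] [0.839 0.276 0.246]
bigtap_s [ 0.244 -0.27   0.069] [ 1.404 -0.146  0.817]
0.1 [ 0.386 -0.247  0.085] [ 0.411 -0.208  0.115]
0.15 [ 0.353 -0.246  0.135] [ 0.411 -0.154  0.165]
0.2 [ 0.244 -0.269  0.186] [ 0.402 -0.219  0.215]
0.25 [ 0.247 -0.27   0.235] [ 0.399 -0.219  0.265]
0.3 [ 0.257 -0.268  0.285] [ 0.391 -0.222  0.315]
smalltap_s [ 0.391 -0.146  0.032] [1.404 0.152 0.817]
0.05 [0.447 0.105 0.035] [0.476 0.149 0.065]
0.1 [0.391 0.114 0.086] [0.465 0.132 0.113]
0.15 [0.397 0.117 0.135] [0.46  0.129 0.159]
jar [[ 0.455 -0.466  0.08 ]]
amber [[0.419 0.292 0.125]]
```

>>> drive_tool(
  deltas=[
    {"rz": 5.25, "tz": -18},
    {"rz": 5.25, "tz": -18},
    {"rz": 5.26, "tz": -18},
    {"tx": 30, "ty": -12},
    {"tx": 30, "ty": -12},
    {"tx": 30, "ty": -12},
    {"tx": 30, "ty": -12},
    {"tx": 30, "ty": -12},
    {"tx": 30, "ty": -12},
    {"tx": 30, "ty": -12},
    {"tx": 30, "ty": -12},
    {"tx": 30, "ty": -12},
    {"tx": 30, "ty": -12},
    {"tx": 30, "ty": -12},
    {"tx": 30, "ty": -12},
    {"tx": 30, "ty": -12},
    {"tx": 30, "ty": -12},
    {"tx": 30, "ty": -12},
  ],
)

```text
invalid input
```

```bash
cat >> h.py <<'E'
N=np.array([.99934,-.0363]);T=np.array([.0363,.99934]);FACE=.7173
def st():
    o=r.get_obs();p=o["tcp_pos"];print("t",round(o["t"],2),"tcp",p.round(4),"n",round(p[:2]@N,4),"s",round(p[:2]@T,4),"rpy",np.degrees(o["orientation"]).round(2),"F",o["wrist_force"].round(1),"grip",round(o["grip_width"],4),"q",o["qpos"].round(3));return o
E
python3 -c "
from h import *
st();print(r.tip_extent)"
```

```text
t 0.1 tcp [ 0.1477 -0.6066  0.2442] n 0.1696 s -0.6008 rpy [-1.7988e+02 -1.0000e-02  1.3680e+01] F [-0.2 -0.1 -0.8] grip 0.0851 q [-1.402  0.309  1.635  0.     1.2   -0.07 ]
0.014
```

>>> drive_tool(
  deltas=[
    {"rx": 0, "ry": 0, "rz": 5.25, "tx": 0, "ty": 0, "tz": -18, "gripper": 85},
  ],
)

```text
t: 0.18
tcp_pos: [0.1473, -0.604, 0.2582]
orientation: [-3.132, 0.0, 0.146]
wrist_force: [-0.4, 0.8, -0.9]
grip_width: 0.085
```

>>> drive_tool(
  deltas=[
    {"rx": 0, "ry": 0, "rz": 5.25, "tx": 0, "ty": 0, "tz": -18, "gripper": 85},
    {"rx": 0, "ry": 0, "rz": 5.26, "tx": 0, "ty": 0, "tz": -18, "gripper": 85},
    {"rx": 0, "ry": 0, "rz": 0, "tx": 30, "ty": -12, "tz": 0, "gripper": 85},
    {"rx": 0, "ry": 0, "rz": 0, "tx": 30, "ty": -12, "tz": 0, "gripper": 85},
    {"rx": 0, "ry": 0, "rz": 0, "tx": 30, "ty": -12, "tz": 0, "gripper": 85},
    {"rx": 0, "ry": 0, "rz": 0, "tx": 30, "ty": -12, "tz": 0, "gripper": 85},
    {"rx": 0, "ry": 0, "rz": 0, "tx": 30, "ty": -12, "tz": 0, "gripper": 85},
    {"rx": 0, "ry": 0, "rz": 0, "tx": 30, "ty": -12, "tz": 0, "gripper": 85},
    {"rx": 0, "ry": 0, "rz": 0, "tx": 30, "ty": -12, "tz": 0, "gripper": 85},
    {"rx": 0, "ry": 0, "rz": 0, "tx": 30, "ty": -12, "tz": 0, "gripper": 85},
    {"rx": 0, "ry": 0, "rz": 0, "tx": 30, "ty": -12, "tz": 0, "gripper": 85},
    {"rx": 0, "ry": 0, "rz": 0, "tx": 30, "ty": -12, "tz": 0, "gripper": 85},
    {"rx": 0, "ry": 0, "rz": 0, "tx": 30, "ty": -12, "tz": 0, "gripper": 85},
    {"rx": 0, "ry": 0, "rz": 0, "tx": 30, "ty": -12, "tz": 0, "gripper": 85},
    {"rx": 0, "ry": 0, "rz": 0, "tx": 30, "ty": -12, "tz": 0, "gripper": 85},
    {"rx": 0, "ry": 0, "rz": 0, "tx": 30, "ty": -12, "tz": 0, "gripper": 85},
    {"rx": 0, "ry": 0, "rz": 0, "tx": 30, "ty": -12, "tz": 0, "gripper": 85},
  ],
)

```text
t: 1.6
tcp_pos: [0.6052, -0.4427, 0.2983]
orientation: [-3.141, 0.001, -0.036]
wrist_force: [-0.5, -1.4, 0.1]
grip_width: 0.0849
```

```bash
python3 -c "
from h import *
st()
p,d=capture('scene');cv2.imwrite('pics/s1.png',p[:,:,::-1])"
```

```text
t 1.6 tcp [ 0.6052 -0.4427  0.2983] n 0.6208 s -0.4204 rpy [-1.7995e+02  7.0000e-02 -2.0700e+00] F [-0.5 -1.4  0.1] grip 0.0849 q [-0.69   0.517  1.237 -0.     1.389  0.917]
```

View pics/s1.png

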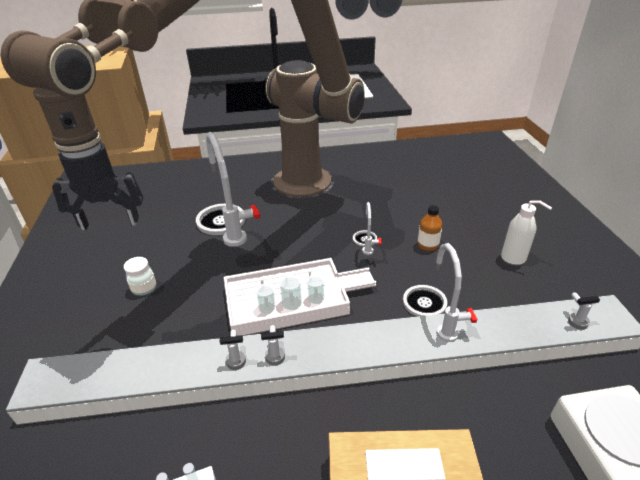

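Pictured at 1.6 s: the arm is well above everything, with the hand at about (100,190) and the scene undisturbed. Now I go over the tray and behind its front side.

>>> drive_tool(
  deltas=[
    {"rx": 0, "ry": 0, "rz": 0, "tx": 0, "ty": -38.5, "tz": 0, "gripper": 85},
    {"rx": 0, "ry": 0, "rz": 0, "tx": 0, "ty": -38.5, "tz": 0, "gripper": 85},
    {"rx": 0, "ry": 0, "rz": 0, "tx": 0, "ty": -38.5, "tz": 0, "gripper": 85},
    {"rx": 0, "ry": 0, "rz": 0, "tx": 0, "ty": -38.5, "tz": 0, "gripper": 85},
    {"rx": 0, "ry": 0, "rz": 0, "tx": 0, "ty": -38.5, "tz": 0, "gripper": 85},
    {"rx": 0, "ry": 0, "rz": 0, "tx": 0, "ty": -38.5, "tz": 0, "gripper": 85},
    {"rx": 0, "ry": 0, "rz": 0, "tx": 0, "ty": -38.5, "tz": 0, "gripper": 85},
    {"rx": 0, "ry": 0, "rz": 0, "tx": 0, "ty": -38.5, "tz": 0, "gripper": 85},
    {"rx": 0, "ry": 0, "rz": 0, "tx": 0, "ty": -38.5, "tz": 0, "gripper": 85},
    {"rx": 0, "ry": 0, "rz": 0, "tx": -34.5, "ty": 0, "tz": 0, "gripper": 85},
    {"rx": 0, "ry": 0, "rz": 0, "tx": -34.5, "ty": 0, "tz": 0, "gripper": 85},
    {"rx": 0, "ry": 0, "rz": 0, "tx": -34.5, "ty": 0, "tz": 0, "gripper": 85},
    {"rx": 0, "ry": 0, "rz": 0, "tx": -34.5, "ty": 0, "tz": 0, "gripper": 85},
    {"rx": 0, "ry": 0, "rz": 0, "tx": -34.5, "ty": 0, "tz": 0, "gripper": 85},
    {"rx": 0, "ry": 0, "rz": 0, "tx": 0, "ty": 0, "tz": 30, "gripper": 85},
    {"rx": 0, "ry": 0, "rz": 0, "tx": 0, "ty": 0, "tz": 30, "gripper": 85},
    {"rx": 0, "ry": 0, "rz": 0, "tx": 0, "ty": 0, "tz": 30, "gripper": 85},
    {"rx": 0, "ry": 0, "rz": 0, "tx": 0, "ty": 0, "tz": 0, "gripper": 85},
  ],
)

```text
t: 3.15
tcp_pos: [0.4388, -0.0898, 0.2036]
orientation: [-3.138, 0.012, -0.037]
wrist_force: [-1.8, -0.7, -0.6]
grip_width: 0.0849
```

```bash
python3 -c "
from h import *
st()
p,d=capture('scene');cv2.imwrite('pics/s2.png',p[:,:,::-1]);p,d=capture('top');cv2.imwrite('pics/t2.png',p[:,:,::-1])"
```

```text
t 3.15 tcp [ 0.4388 -0.0898  0.2036] n 0.4418 s -0.0738 rpy [-179.82    0.68   -2.09] F [-1.8 -0.7 -0.6] grip 0.0849 q [-0.299  0.017  2.065 -0.     1.072  1.308]
```

View pics/s2.png

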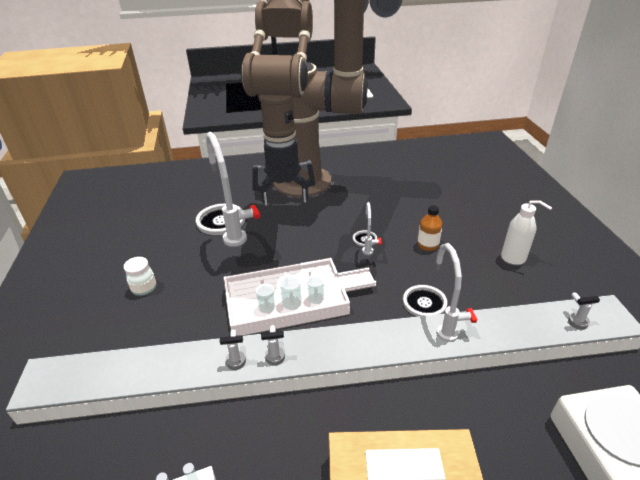

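View pics/t2.png

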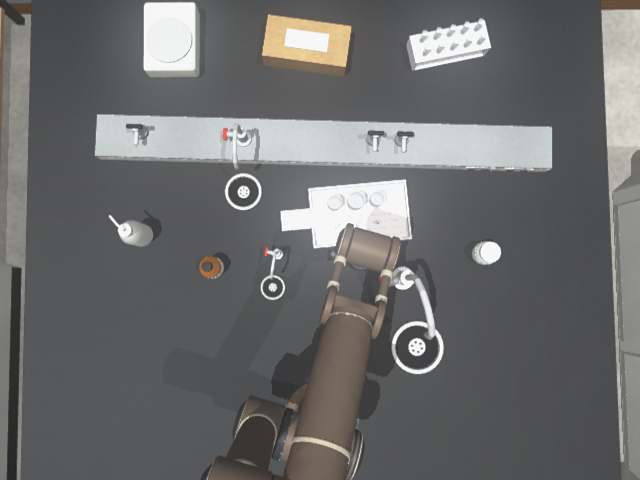

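Run:
```python
from h import *
p,d=capture('top');C=cloud('top',d)
for v in range(228,335,8):
    q=C[v,320:440];q=q[q[:,2]>.16]
    i=np.argmin(np.where(q[:,2]>.36,q[:,1],9)) if len(q) else 0
    print(v,q[i].round(3), "taps",[x.round(3).tolist() for x in q[(q[:,2]<.36)&(q[:,1]<-.14)][::4]])
```

```text
228 [ 0.485 -0.083  0.516] taps []
236 [ 0.467 -0.147  0.523] taps []
244 [ 0.45  -0.155  0.535] taps []
252 [ 0.435 -0.158  0.522] taps []
260 [ 0.419 -0.153  0.53 ] taps []
268 [ 0.403 -0.143  0.526] taps []
276 [ 0.387 -0.137  0.536] taps [[0.39, -0.21, 0.169], [0.39, -0.22, 0.171], [0.389, -0.223, 0.217], [0.389, -0.223, 0.272], [0.389, -0.231, 0.284]]
284 [ 0.371 -0.128  0.548] taps [[0.369, -0.221, 0.165], [0.369, -0.23, 0.17], [0.37, -0.225, 0.301], [0.37, -0.232, 0.314]]
292 [ 0.356 -0.125  0.554] taps [[0.351, -0.23, 0.321], [0.351, -0.239, 0.326]]
300 [ 0.341 -0.122  0.568] taps [[0.332, -0.234, 0.322], [0.332, -0.242, 0.332]]
308 [ 0.327 -0.113  0.611] taps [[0.314, -0.239, 0.335], [0.314, -0.248, 0.335]]
316 [ 0.313 -0.11   0.616] taps [[0.295, -0.244, 0.328], [0.295, -0.253, 0.328]]
324 [ 0.299 -0.104  0.619] taps [[0.276, -0.248, 0.316], [0.276, -0.256, 0.325]]
332 [ 0.283 -0.102  0.606] taps [[0.249, -0.261, 0.213], [0.256, -0.252, 0.306], [0.256, -0.264, 0.307]]
```

Wrist and fork stay at y above -0.16. The big tap column and neck are at y below -0.21, so there is about 50 mm of room. Descending.

>>> drive_tool(
  deltas=[
    {"rx": 0, "ry": 0, "rz": 0, "tx": 0, "ty": 0, "tz": 30, "gripper": 85},
    {"rx": 0, "ry": 0, "rz": 0, "tx": 0, "ty": 0, "tz": 30, "gripper": 85},
    {"rx": 0, "ry": 0, "rz": 0, "tx": 0, "ty": 0, "tz": 30, "gripper": 85},
    {"rx": 0, "ry": 0, "rz": 0, "tx": 0, "ty": 0, "tz": 30, "gripper": 85},
    {"rx": 0, "ry": 0, "rz": 0, "tx": 0, "ty": 0, "tz": 25, "gripper": 85},
    {"rx": 0, "ry": 0, "rz": 0, "tx": 0, "ty": 0, "tz": 15, "gripper": 85},
    {"rx": 0, "ry": 0, "rz": 0, "tx": 0, "ty": 0, "tz": 12, "gripper": 85},
    {"rx": 0, "ry": 0, "rz": 0, "tx": 0, "ty": 0, "tz": 7, "gripper": 85},
    {"rx": 0, "ry": 0, "rz": 0, "tx": 0, "ty": 0, "tz": 0, "gripper": 85},
  ],
)

```text
t: 4.05
tcp_pos: [0.4452, -0.0915, 0.0304]
orientation: [3.141, -0.0, -0.036]
wrist_force: [0.3, -0.7, -0.0]
grip_width: 0.0854
```

```bash
python3 -c "
from h import *
st()
p,d=capture('scene');cv2.imwrite('pics/s3.png',cv2.resize(p[140:380,180:500],None,fx=2.4,fy=2.4)[:,:,::-1])"
```

```text
t 4.05 tcp [ 0.4452 -0.0915  0.0304] n 0.4483 s -0.0753 rpy [ 1.7999e+02 -2.0000e-02 -2.0700e+00] F [ 0.3 -0.7 -0. ] grip 0.0854 q [-0.299  0.33   2.146 -0.     0.665  1.308]
```

View pics/s3.png

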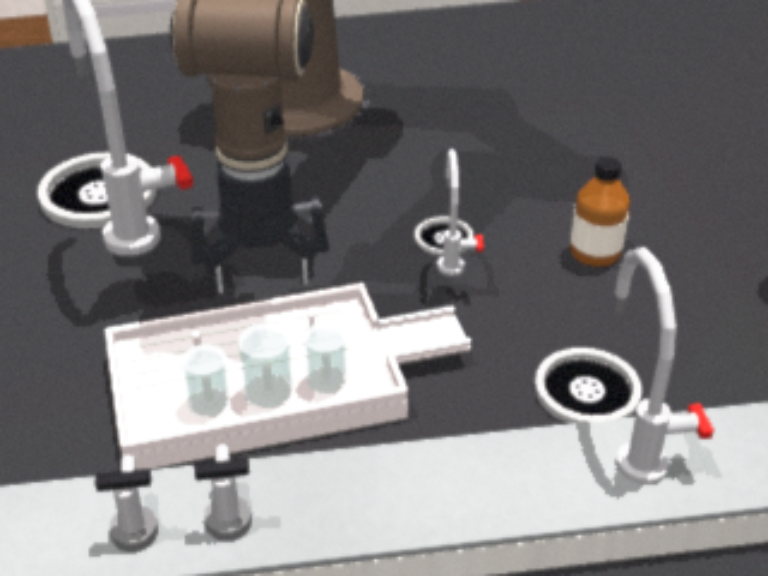

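```bash
python3 -c "
from h import *
for z in(.005,.01,.02,.03):
  print(z,((proj('scene',[[.445,-.0915-.05,z],[.445,-.0915+.05,z]])-[180,140])*2.4).round(1).tolist())
p,d=capture('scene');cv2.imwrite('pics/s4.png',cv2.resize(p[200:280,250:350],None,fx=7,fy=7,interpolation=cv2.INTER_NEAREST)[:,:,::-1])"
```

```text
0.005 [[218.1, 304.6], [306.7, 293.9]]
0.01 [[217.7, 301.2], [306.6, 290.5]]
0.02 [[216.9, 294.4], [306.2, 283.6]]
0.03 [[216.1, 287.4], [305.9, 276.7]]
```

View pics/s4.png

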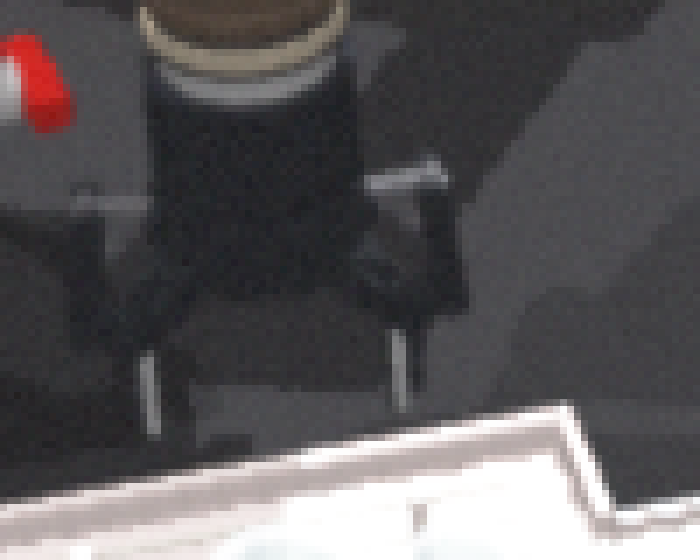

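Fingertips are at about (403,410) in this crop, about 20 mm above the bench and clear of the tray front. I lower 8 mm and push squarely towards the ledge, leaving a small gap.

>>> drive_tool(
  deltas=[
    {"rx": 0, "ry": 0, "rz": 0, "tx": 0, "ty": 0, "tz": 8, "gripper": 85},
    {"rx": 0, "ry": 0, "rz": 0, "tx": 5, "ty": 0, "tz": 0, "gripper": 85},
    {"rx": 0, "ry": 0, "rz": 0, "tx": 5, "ty": 0, "tz": 0, "gripper": 85},
    {"rx": 0, "ry": 0, "rz": 0, "tx": 3, "ty": 0, "tz": 0, "gripper": 85},
    {"rx": 0, "ry": 0, "rz": 0, "tx": 3, "ty": 0, "tz": 0, "gripper": 85},
    {"rx": 0, "ry": 0, "rz": 0, "tx": 3, "ty": 0, "tz": 0, "gripper": 85},
    {"rx": 0, "ry": 0, "rz": 0, "tx": 3, "ty": 0, "tz": 0, "gripper": 85},
    {"rx": 0, "ry": 0, "rz": 0, "tx": 3, "ty": 0, "tz": 0, "gripper": 85},
    {"rx": 0, "ry": 0, "rz": 0, "tx": 3, "ty": 0, "tz": 0, "gripper": 85},
    {"rx": 0, "ry": 0, "rz": 0, "tx": 3, "ty": 0, "tz": 0, "gripper": 85},
    {"rx": 0, "ry": 0, "rz": 0, "tx": 3, "ty": 0, "tz": 0, "gripper": 85},
    {"rx": 0, "ry": 0, "rz": 0, "tx": 3, "ty": 0, "tz": 0, "gripper": 85},
    {"rx": 0, "ry": 0, "rz": 0, "tx": 3, "ty": 0, "tz": 0, "gripper": 85},
    {"rx": 0, "ry": 0, "rz": 0, "tx": 0, "ty": 0, "tz": 0, "gripper": 85},
  ],
)

```text
t: 5.32
tcp_pos: [0.4823, -0.0917, 0.0215]
orientation: [-3.14, 0.005, -0.036]
wrist_force: [-3.4, 0.6, -0.8]
grip_width: 0.085
```

```bash
python3 -c "
from h import *
st()
p,d=capture('scene');cv2.imwrite('pics/s5.png',cv2.resize(p[140:380,180:500],None,fx=2.4,fy=2.4)[:,:,::-1])"
```

```text
t 5.32 tcp [ 0.4823 -0.0917  0.0215] n 0.4853 s -0.0742 rpy [-179.92    0.27   -2.04] F [-3.4  0.6 -0.8] grip 0.085 q [-0.277  0.403  2.061  0.     0.683  1.329]
```

View pics/s5.png

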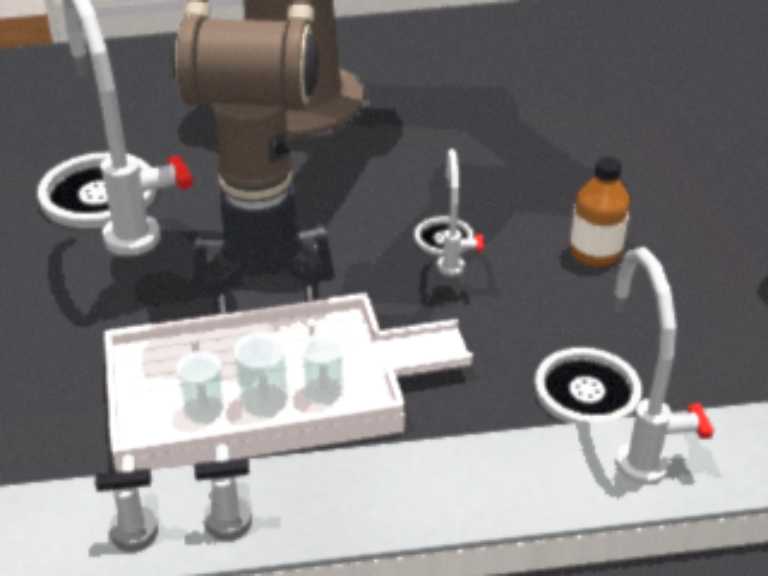

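The tray rotates towards parallel and the beakers stand (crop 200,385; 262,370; 323,362). The push takes about 3.4 N, so I continue.

>>> drive_tool(
  deltas=[
    {"rx": 0, "ry": 0, "rz": 0, "tx": 2, "ty": 0, "tz": 0, "gripper": 85},
    {"rx": 0, "ry": 0, "rz": 0, "tx": 3, "ty": 0, "tz": 0, "gripper": 85},
    {"rx": 0, "ry": 0, "rz": 0, "tx": 3, "ty": 0, "tz": 0, "gripper": 85},
    {"rx": 0, "ry": 0, "rz": 0, "tx": 3, "ty": 0, "tz": 0, "gripper": 85},
    {"rx": 0, "ry": 0, "rz": 0, "tx": 3, "ty": 0, "tz": 0, "gripper": 85},
    {"rx": 0, "ry": 0, "rz": 0, "tx": 3, "ty": 0, "tz": 0, "gripper": 85},
    {"rx": 0, "ry": 0, "rz": 0, "tx": 3, "ty": 0, "tz": 0, "gripper": 85},
    {"rx": 0, "ry": 0, "rz": 0, "tx": 3, "ty": 0, "tz": 0, "gripper": 85},
    {"rx": 0, "ry": 0, "rz": 0, "tx": 3, "ty": 0, "tz": 0, "gripper": 85},
    {"rx": 0, "ry": 0, "rz": 0, "tx": 3, "ty": 0, "tz": 0, "gripper": 85},
    {"rx": 0, "ry": 0, "rz": 0, "tx": 3, "ty": 0, "tz": 0, "gripper": 85},
    {"rx": 0, "ry": 0, "rz": 0, "tx": 3, "ty": 0, "tz": 0, "gripper": 85},
    {"rx": 0, "ry": 0, "rz": 0, "tx": 3, "ty": 0, "tz": 0, "gripper": 85},
    {"rx": 0, "ry": 0, "rz": 0, "tx": 3, "ty": 0, "tz": 0, "gripper": 85},
    {"rx": 0, "ry": 0, "rz": 0, "tx": 2, "ty": 0, "tz": 0, "gripper": 85},
    {"rx": 0, "ry": 0, "rz": 0, "tx": 0, "ty": 0, "tz": 0, "gripper": 85},
  ],
)

```text
t: 6.7
tcp_pos: [0.5283, -0.0943, 0.0225]
orientation: [3.141, -0.002, -0.036]
wrist_force: [-1.8, -0.3, -0.2]
grip_width: 0.0853
```

```bash
python3 -c "
from h import *
st()
p,d=capture('scene');cv2.imwrite('pics/s6.png',cv2.resize(p[140:380,180:500],None,fx=2.4,fy=2.4)[:,:,::-1])
p,d=capture('top');np.savez('pics/t6.npz',p=p,d=d);cv2.imwrite('pics/t6.png',cv2.resize(p[100:310,190:440],None,fx=3.2,fy=2.85)[:,:,::-1])"
```

```text
t 6.7 tcp [ 0.5283 -0.0943  0.0225] n 0.5313 s -0.0751 rpy [ 1.7999e+02 -1.0000e-01 -2.0800e+00] F [-1.8 -0.3 -0.2] grip 0.0853 q [-0.258  0.462  1.96   0.     0.718  1.349]
```

View pics/s6.png

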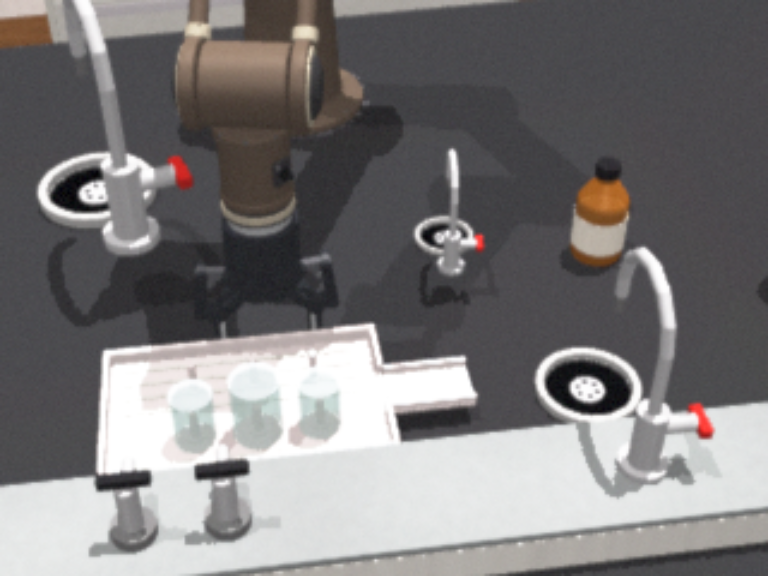

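View pics/t6.png

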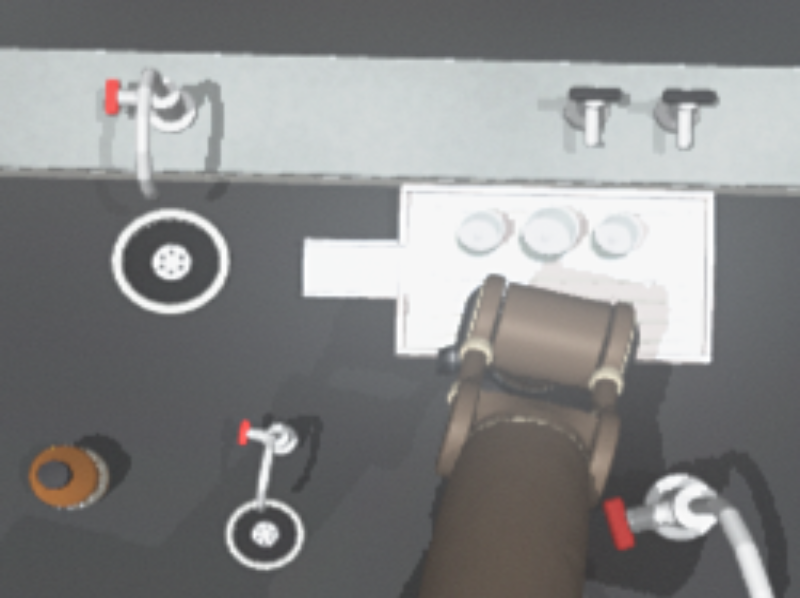

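The tray now lies parallel to the ledge, with a small gap. The spout tip is at crop (304,267), the plain end at crop x 713, and the beakers stand. Next I work out the remaining shift along the ledge.

```bash
cat > meas.py <<'E'
from m import *
def edge(g,a,b,thr=160,off=(-5,6)):
    """sub-pixel edge points on a segment a-b: bright inside (left of a->b ... inside = -nn)"""
    a=np.array(a,float);b=np.array(b,float);t=(b-a)/np.linalg.norm(b-a);nn=np.array([-t[1],t[0]]);pts=[]
    for s in np.linspace(0,1,50):
        ks=np.arange(off[0],off[1],.1);xy=(a+(b-a)*s+ks[:,None]*nn).astype(np.float32)
        pr=cv2.remap(g,xy[:,0].reshape(1,-1),xy[:,1].reshape(1,-1),cv2.INTER_LINEAR)[0]
        ix=np.where((pr[:-1]>=thr)&(pr[1:]<thr))[0]
        if len(ix):pts.append(xy[ix[-1]])
    return np.array(pts)
def rep(nm,P,z):
    c,t,s=linefit(ray("top",P,z));print(nm,len(P),"mean n",round(c@N,4),"s",round(c@T,4),"dir(n,s)",np.array([t@N,t@T]).round(4),"res",round(s,5));return c,t
E
python3 - <<'E'
from meas import *
p=np.load("pics/t6.npz")["p"];g=cv2.GaussianBlur(cv2.cvtColor(p,cv2.COLOR_RGB2GRAY).astype(np.float32),(0,0),.6)
f=lambda x,y:(190+x/3.2,100+y/2.85)
rep("plain end",edge(g,f(712,352),f(713,200)),.04) if len(edge(g,f(712,352),f(713,200))) else 0
e=edge(g,f(713,200),f(712,352)); print(len(e))
if len(e)>5:rep("plain end b",e,.04)
for a,b in((f(304,292),f(304,243)),(f(304,243),f(304,292))):
    e=edge(g,a,b);print(len(e))
    if len(e)>5:rep("spout tip",e,.034)
for u in(322,340,370,400,408):print(u,g[155:175,u].astype(int))
e=edge(g,f(710,186),f(405,180))
E
```

```text
plain end 50 mean n 0.6253 s -0.2478 dir(n,s) [ 1.     -0.0017] res 0.00042
0
0
50
spout tip 50 mean n 0.6245 s 0.1185 dir(n,s) [-0.9998 -0.0194] res 0.00024
322 [212 212 212 212 212 211 194 161 166 203 238 240 225 241 246 246 247 247
 247 247]
340 [208 209 208 207 207 208 205 194 177 176 218 243 240 238 245 246 247 246
 244 232]
370 [211 209 209 210 211 211 209 195 165 151 173 220 242 237 240 245 247 246
 241 229]
400 [214 216 216 216 216 216 216 215 198 172 175 189 228 241 231 242 246 246
 246 246]
408 [215 215 214 214 215 216 217 215 202 170 153 175 223 242 238 240 246 247
 246 246]
```

>>> drive_tool(
  deltas=[
    {"rx": 0, "ry": 0, "rz": 0, "tx": -10, "ty": 0, "tz": 0, "gripper": 85},
    {"rx": 0, "ry": 0, "rz": 0, "tx": -10, "ty": 0, "tz": 0, "gripper": 85},
    {"rx": 0, "ry": 0, "rz": 0, "tx": 0, "ty": 0, "tz": -25, "gripper": 85},
    {"rx": 0, "ry": 0, "rz": 0, "tx": 0, "ty": 0, "tz": -35, "gripper": 85},
    {"rx": 0, "ry": 0, "rz": 0, "tx": 0, "ty": 0, "tz": -35, "gripper": 85},
    {"rx": 0, "ry": 0, "rz": 0, "tx": 0, "ty": 0, "tz": -35, "gripper": 85},
    {"rx": 0, "ry": 0, "rz": 0, "tx": 0, "ty": 0, "tz": -35, "gripper": 85},
    {"rx": 0, "ry": 0, "rz": 0, "tx": 0, "ty": 0, "tz": -35, "gripper": 85},
    {"rx": 0, "ry": 0, "rz": 0, "tx": 16.5, "ty": 30, "tz": 0, "gripper": 85},
    {"rx": 0, "ry": 0, "rz": 0, "tx": 16.5, "ty": 30, "tz": 0, "gripper": 85},
    {"rx": 0, "ry": 0, "rz": 0, "tx": 16.5, "ty": 30, "tz": 0, "gripper": 85},
    {"rx": 0, "ry": 0, "rz": 0, "tx": 16.5, "ty": 30, "tz": 0, "gripper": 85},
    {"rx": 0, "ry": 0, "rz": 0, "tx": 16.5, "ty": 30, "tz": 0, "gripper": 85},
    {"rx": 0, "ry": 0, "rz": 0, "tx": 16.5, "ty": 30, "tz": 0, "gripper": 85},
    {"rx": 0, "ry": 0, "rz": 0, "tx": 16.5, "ty": 30, "tz": 0, "gripper": 85},
    {"rx": 0, "ry": 0, "rz": 0, "tx": 0, "ty": 0, "tz": 0, "gripper": 85},
  ],
)

```text
t: 8.13
tcp_pos: [0.6164, -0.3136, 0.2222]
orientation: [3.137, -0.004, -0.04]
wrist_force: [-0.0, -0.4, -0.0]
grip_width: 0.0851
```

>>> drive_tool(
  deltas=[
    {"rx": 0, "ry": 0, "rz": -6.9, "tx": 0, "ty": 0, "tz": 0, "gripper": 85},
    {"rx": 0, "ry": 0, "rz": -6.9, "tx": 0, "ty": 0, "tz": 0, "gripper": 85},
    {"rx": 0, "ry": 0, "rz": -6.9, "tx": 0, "ty": 0, "tz": 0, "gripper": 85},
    {"rx": 0, "ry": 0, "rz": -6.9, "tx": 0, "ty": 0, "tz": 0, "gripper": 85},
    {"rx": 0, "ry": 0, "rz": -6.9, "tx": 0, "ty": 0, "tz": 0, "gripper": 85},
    {"rx": 0, "ry": 0, "rz": -6.9, "tx": 0, "ty": 0, "tz": 0, "gripper": 85},
    {"rx": 0, "ry": 0, "rz": -6.9, "tx": 0, "ty": 0, "tz": 0, "gripper": 85},
    {"rx": 0, "ry": 0, "rz": -6.9, "tx": 0, "ty": 0, "tz": 0, "gripper": 85},
    {"rx": 0, "ry": 0, "rz": -6.9, "tx": 0, "ty": 0, "tz": 0, "gripper": 85},
    {"rx": 0, "ry": 0, "rz": -6.9, "tx": 0, "ty": 0, "tz": 0, "gripper": 85},
    {"rx": 0, "ry": 0, "rz": -6.9, "tx": 0, "ty": 0, "tz": 0, "gripper": 85},
    {"rx": 0, "ry": 0, "rz": -6.9, "tx": 0, "ty": 0, "tz": 0, "gripper": 85},
    {"rx": 0, "ry": 0, "rz": -6.9, "tx": 0, "ty": 0, "tz": 0, "gripper": 85},
    {"rx": 0, "ry": 0, "rz": -0.3, "tx": 0, "ty": 0, "tz": 0, "gripper": 85},
    {"rx": 0, "ry": 0, "rz": 0, "tx": 0, "ty": 0, "tz": 0, "gripper": 85},
  ],
)

```text
t: 9.38
tcp_pos: [0.6145, -0.3072, 0.2224]
orientation: [3.141, 0.0, 1.532]
wrist_force: [-0.2, -0.3, 0.5]
grip_width: 0.0848
```

Run:
```python
from meas import *
st()
p,d=capture('top');np.savez('pics/t7.npz',p=p,d=d);cv2.imwrite('pics/t7.png',cv2.resize(p[100:310,190:440],None,fx=3.2,fy=2.85)[:,:,::-1])
p,d=capture('scene');cv2.imwrite('pics/s7.png',p[:,:,::-1])
```

```text
t 9.38 tcp [ 0.6145 -0.3072  0.2224] n 0.6252 s -0.2847 rpy [1.7998e+02 1.0000e-02 8.7770e+01] F [-0.2 -0.3  0.5] grip 0.0848 q [-0.527  0.445  1.494  0.     1.202 -0.488]
```

View pics/t7.png

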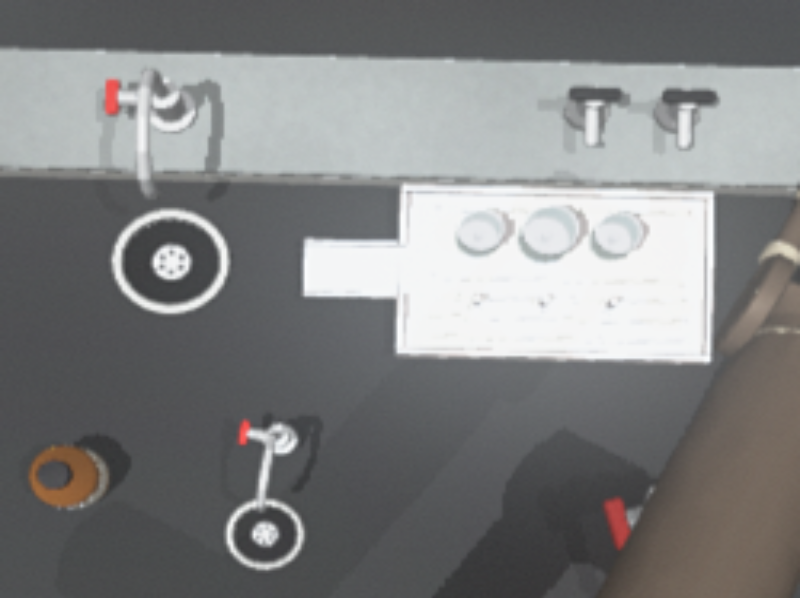

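View pics/s7.png

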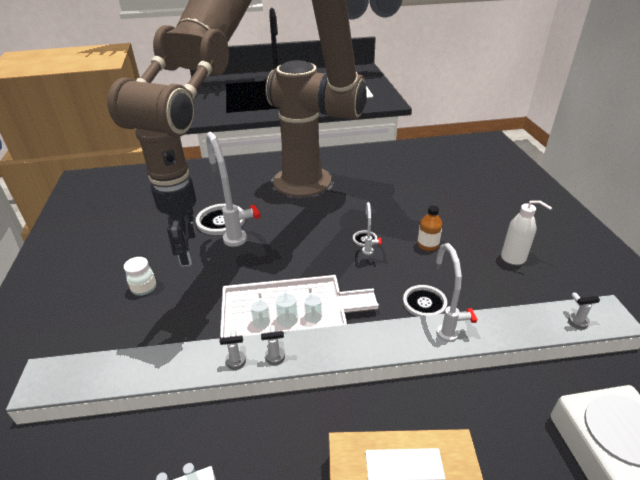

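The forearm is over the big tap (hand at (180,245)). My geometry gives at least 60 mm of height margin once I am lowered. I descend most of the way and check.

>>> drive_tool(
  deltas=[
    {"rx": 0, "ry": 0, "rz": 0, "tx": 0, "ty": 0, "tz": 20, "gripper": 85},
    {"rx": 0, "ry": 0, "rz": 0, "tx": 0, "ty": 0, "tz": 20, "gripper": 85},
    {"rx": 0, "ry": 0, "rz": 0, "tx": 0, "ty": 0, "tz": 20, "gripper": 85},
    {"rx": 0, "ry": 0, "rz": 0, "tx": 0, "ty": 0, "tz": 20, "gripper": 85},
    {"rx": 0, "ry": 0, "rz": 0, "tx": 0, "ty": 0, "tz": 20, "gripper": 85},
    {"rx": 0, "ry": 0, "rz": 0, "tx": 0, "ty": 0, "tz": 0, "gripper": 85},
  ],
)

```text
t: 9.98
tcp_pos: [0.6116, -0.3056, 0.117]
orientation: [-3.133, -0.004, 1.533]
wrist_force: [-0.5, 0.7, -0.8]
grip_width: 0.0849
```

Run:
```python
from meas import *
st()
p,d=capture('scene');cv2.imwrite('pics/s8.png',cv2.resize(p[40:340,80:400],None,fx=2,fy=2)[:,:,::-1])
```

```text
t 9.98 tcp [ 0.6116 -0.3056  0.117 ] n 0.6223 s -0.2832 rpy [-179.53   -0.25   87.83] F [-0.5  0.7 -0.8] grip 0.0849 q [-0.527  0.554  1.561 -0.     1.036 -0.489]
```

View pics/s8.png

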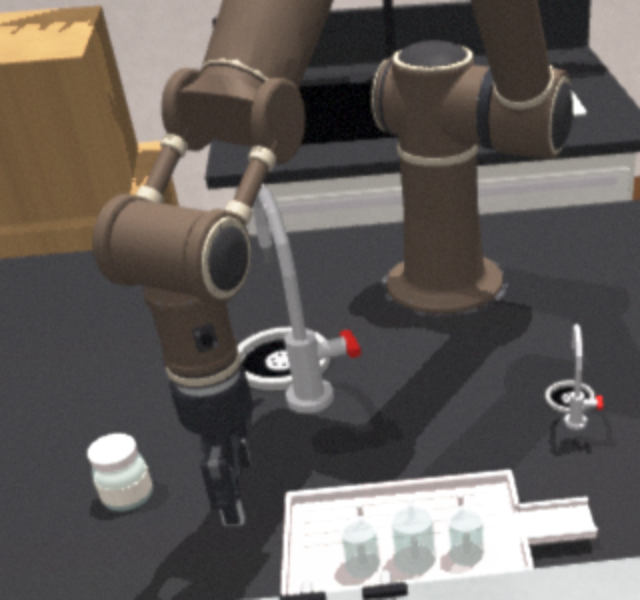

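Run:
```python
from meas import *
p,d=capture('top');C=cloud('top',d).reshape(-1,3);C=C[np.isfinite(C).all(1)&(C[:,2]>.36)]
a=np.array([np.cos(-.46),np.sin(-.46)])
for (x,y) in[(.4,-.233),(.37,-.23),(.33,-.24),(.29,-.25),(.25,-.262),(.45,-.22),(.5,-.24)]:
    k=C[np.hypot(C[:,0]-x,C[:,1]-y)<.012];print((x,y),k[:,2].max().round(3) if len(k) else None, len(k))
# cross-section of forearm perpendicular to azimuth at r=.4 .45 .5 .6
for rr in(.35,.42,.47,.52,.6,.66):
    u=C[:,:2]@a;k=C[abs(u-rr)<.006];w=k[:,:2]@np.array([-a[1],a[0]]);print(rr,"lat",w.min().round(3),w.max().round(3),"z",k[:,2].min().round(3),k[:,2].max().round(3))
print("tap lat", [(np.array(q)@a,np.array(q)@np.array([-a[1],a[0]])) for q in((.4,-.233),(.31,-.245),(.25,-.262))])
```

```text
(0.4, -0.233) 0.613 45
(0.37, -0.23) 0.611 5
(0.33, -0.24) None 0
(0.29, -0.25) None 0
(0.25, -0.262) None 0
(0.45, -0.22) 0.609 107
(0.5, -0.24) 0.565 96
0.35 lat -0.028 0.068 z 0.648 0.718
0.42 lat -0.032 0.062 z 0.595 0.669
0.47 lat -0.035 0.058 z 0.566 0.627
0.52 lat -0.049 0.055 z 0.499 0.589
0.6 lat -0.054 0.061 z 0.472 0.52
0.66 lat -0.067 0.058 z 0.361 0.462
tap lat [(np.float64(0.4618609079331762), np.float64(-0.031200989137239447)), (np.float64(0.38654356043946514), np.float64(-0.08190894873444253)), (np.float64(0.3403275284063475), np.float64(-0.12377872761030766))]
```

Forearm top above the tap column is at 0.61 m, so its underside is about 0.47 m. After another 95 mm down it stays above 0.37 m, against a column top of 0.30 m. Clear.

>>> drive_tool(
  deltas=[
    {"rx": 0, "ry": 0, "rz": 0, "tx": 0, "ty": 0, "tz": 20, "gripper": 85},
    {"rx": 0, "ry": 0, "rz": 0, "tx": 0, "ty": 0, "tz": 20, "gripper": 85},
    {"rx": 0, "ry": 0, "rz": 0, "tx": 0, "ty": 0, "tz": 20, "gripper": 85},
    {"rx": 0, "ry": 0, "rz": 0, "tx": 0, "ty": 0, "tz": 20, "gripper": 85},
    {"rx": 0, "ry": 0, "rz": 0, "tx": 0, "ty": 0, "tz": 15, "gripper": 85},
    {"rx": 0, "ry": 0, "rz": 0, "tx": 0, "ty": 0, "tz": 5, "gripper": 85},
    {"rx": 0, "ry": 0, "rz": 0, "tx": 0, "ty": 0, "tz": 0, "gripper": 85},
    {"rx": 0, "ry": 0, "rz": 0, "tx": 5, "ty": 0, "tz": 0, "gripper": 85},
    {"rx": 0, "ry": 0, "rz": 0, "tx": 5, "ty": 0, "tz": 0, "gripper": 85},
    {"rx": 0, "ry": 0, "rz": 0, "tx": 5, "ty": 0, "tz": 0, "gripper": 85},
    {"rx": 0, "ry": 0, "rz": 0, "tx": 3, "ty": 0, "tz": 0, "gripper": 85},
    {"rx": 0, "ry": 0, "rz": 0, "tx": 3, "ty": 0, "tz": 0, "gripper": 85},
    {"rx": 0, "ry": 0, "rz": 0, "tx": 3, "ty": 0, "tz": 0, "gripper": 85},
    {"rx": 0, "ry": 0, "rz": 0, "tx": 3, "ty": 0, "tz": 0, "gripper": 85},
    {"rx": 0, "ry": 0, "rz": 0, "tx": 3, "ty": 0, "tz": 0, "gripper": 85},
    {"rx": 0, "ry": 0, "rz": 0, "tx": 3, "ty": 0, "tz": 0, "gripper": 85},
    {"rx": 0, "ry": 0, "rz": 0, "tx": 3, "ty": 0, "tz": 0, "gripper": 85},
    {"rx": 0, "ry": 0, "rz": 0, "tx": 0, "ty": 0, "tz": 0, "gripper": 85},
  ],
)

```text
t: 11.58
tcp_pos: [0.6165, -0.2717, 0.0225]
orientation: [3.141, 0.001, 1.535]
wrist_force: [-0.7, -1.5, -0.4]
grip_width: 0.0851
```

Run:
```python
from meas import *
st()
p,d=capture('scene');cv2.imwrite('pics/s9.png',cv2.resize(p[100:400,120:440],None,fx=2,fy=2)[:,:,::-1])
p,d=capture('top');cv2.imwrite('pics/t9.png',cv2.resize(p[100:310,190:440],None,fx=3.2,fy=2.85)[:,:,::-1])
```

```text
t 11.58 tcp [ 0.6165 -0.2717  0.0225] n 0.6259 s -0.2491 rpy [1.7997e+02 4.0000e-02 8.7930e+01] F [-0.7 -1.5 -0.4] grip 0.0851 q [-0.48   0.659  1.617 -0.     0.864 -0.443]
```

View pics/s9.png

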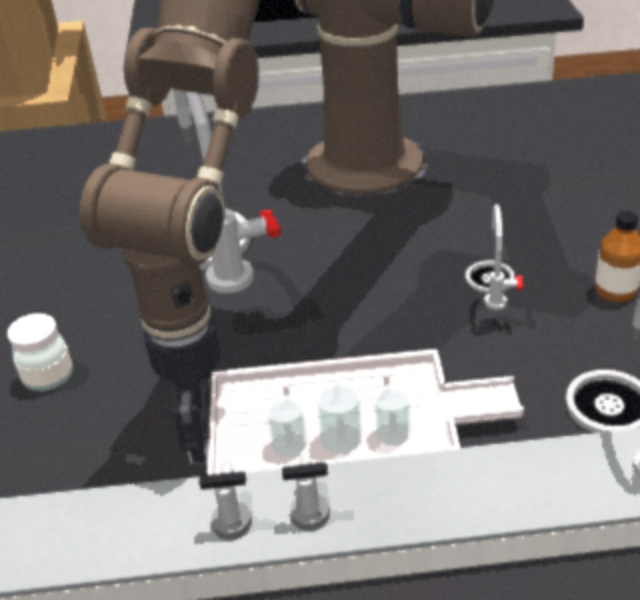

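View pics/t9.png

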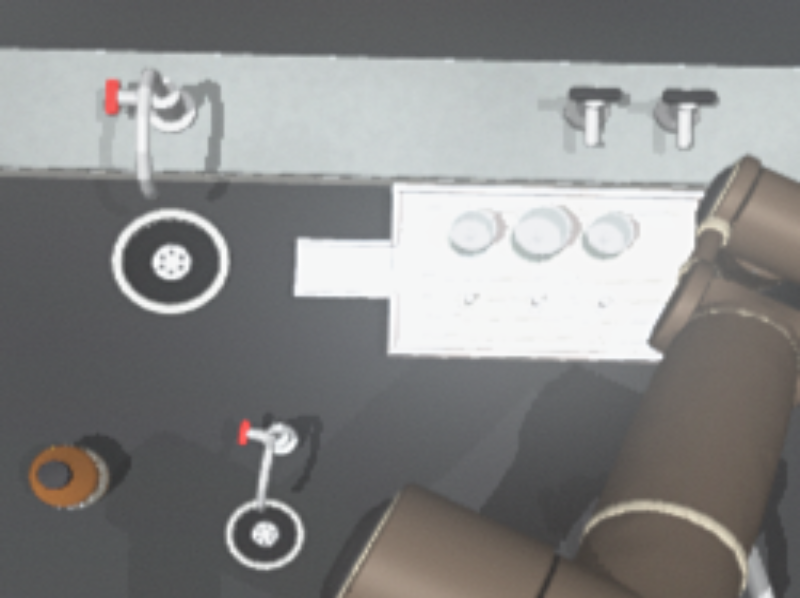

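Contact made: the tray has slid about 8 mm (spout tip now at crop (296,267)) and the force is about 1.5 N. Beakers stand. Continuing along the ledge.

>>> drive_tool(
  deltas=[
    {"rx": 0, "ry": 0, "rz": 0, "tx": 2, "ty": 0, "tz": 0, "gripper": 85},
    {"rx": 0, "ry": 0, "rz": 0, "tx": 3, "ty": 0, "tz": 0, "gripper": 85},
    {"rx": 0, "ry": 0, "rz": 0, "tx": 4, "ty": 0, "tz": 0, "gripper": 85},
    {"rx": 0, "ry": 0, "rz": 0, "tx": 4, "ty": 0, "tz": 0, "gripper": 85},
    {"rx": 0, "ry": 0, "rz": 0, "tx": 4, "ty": 0, "tz": 0, "gripper": 85},
    {"rx": 0, "ry": 0, "rz": 0, "tx": 4, "ty": 0, "tz": 0, "gripper": 85},
    {"rx": 0, "ry": 0, "rz": 0, "tx": 4, "ty": 0, "tz": 0, "gripper": 85},
    {"rx": 0, "ry": 0, "rz": 0, "tx": 4, "ty": 0, "tz": 0, "gripper": 85},
    {"rx": 0, "ry": 0, "rz": 0, "tx": 4, "ty": 0, "tz": 0, "gripper": 85},
    {"rx": 0, "ry": 0, "rz": 0, "tx": 4, "ty": 0, "tz": 0, "gripper": 85},
    {"rx": 0, "ry": 0, "rz": 0, "tx": 4, "ty": 0, "tz": 0, "gripper": 85},
    {"rx": 0, "ry": 0, "rz": 0, "tx": 4, "ty": 0, "tz": 0, "gripper": 85},
    {"rx": 0, "ry": 0, "rz": 0, "tx": 4, "ty": 0, "tz": 0, "gripper": 85},
    {"rx": 0, "ry": 0, "rz": 0, "tx": 4, "ty": 0, "tz": 0, "gripper": 85},
    {"rx": 0, "ry": 0, "rz": 0, "tx": 4, "ty": 0, "tz": 0, "gripper": 85},
    {"rx": 0, "ry": 0, "rz": 0, "tx": 4, "ty": 0, "tz": 0, "gripper": 85},
    {"rx": 0, "ry": 0, "rz": 0, "tx": 3, "ty": 0, "tz": 0, "gripper": 85},
    {"rx": 0, "ry": 0, "rz": 0, "tx": 2, "ty": 0, "tz": 0, "gripper": 85},
    {"rx": 0, "ry": 0, "rz": 0, "tx": 0, "ty": 0, "tz": 0, "gripper": 85},
  ],
)

```text
t: 13.27
tcp_pos: [0.6188, -0.2049, 0.0224]
orientation: [3.141, -0.001, 1.535]
wrist_force: [0.9, -1.9, 2.6]
grip_width: 0.085
```

Run:
```python
from meas import *
st()
p,d=capture('scene');cv2.imwrite('pics/s10.png',cv2.resize(p[100:400,140:460],None,fx=2,fy=2)[:,:,::-1])
p,d=capture('top');np.savez('pics/t10.npz',p=p,d=d);cv2.imwrite('pics/t10.png',cv2.resize(p[100:310,190:440],None,fx=3.2,fy=2.85)[:,:,::-1])
```

```text
t 13.27 tcp [ 0.6188 -0.2049  0.0224] n 0.6259 s -0.1823 rpy [ 1.7999e+02 -3.0000e-02  8.7930e+01] F [ 0.9 -1.9  2.6] grip 0.085 q [-3.870e-01  6.280e-01  1.674e+00  1.000e-03  8.400e-01 -3.510e-01]
```

View pics/s10.png

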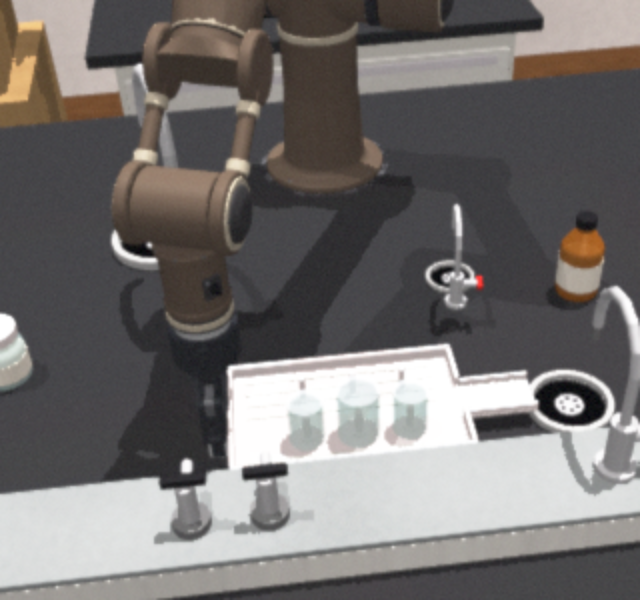

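View pics/t10.png

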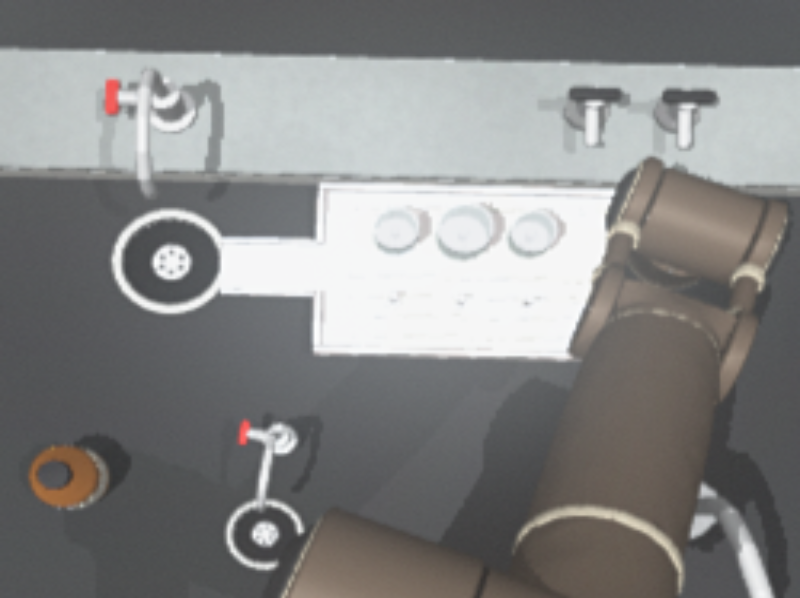

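The spout passes over the cup rim cleanly (tip at crop (221,267), cup centre (170,262)). About 44 mm remain; I push 41 and measure.

>>> drive_tool(
  deltas=[
    {"rx": 0, "ry": 0, "rz": 0, "tx": 2, "ty": 0, "tz": 0, "gripper": 85},
    {"rx": 0, "ry": 0, "rz": 0, "tx": 3, "ty": 0, "tz": 0, "gripper": 85},
    {"rx": 0, "ry": 0, "rz": 0, "tx": 4, "ty": 0, "tz": 0, "gripper": 85},
    {"rx": 0, "ry": 0, "rz": 0, "tx": 4, "ty": 0, "tz": 0, "gripper": 85},
    {"rx": 0, "ry": 0, "rz": 0, "tx": 4, "ty": 0, "tz": 0, "gripper": 85},
    {"rx": 0, "ry": 0, "rz": 0, "tx": 4, "ty": 0, "tz": 0, "gripper": 85},
    {"rx": 0, "ry": 0, "rz": 0, "tx": 4, "ty": 0, "tz": 0, "gripper": 85},
    {"rx": 0, "ry": 0, "rz": 0, "tx": 4, "ty": 0, "tz": 0, "gripper": 85},
    {"rx": 0, "ry": 0, "rz": 0, "tx": 4, "ty": 0, "tz": 0, "gripper": 85},
    {"rx": 0, "ry": 0, "rz": 0, "tx": 3, "ty": 0, "tz": 0, "gripper": 85},
    {"rx": 0, "ry": 0, "rz": 0, "tx": 3, "ty": 0, "tz": 0, "gripper": 85},
    {"rx": 0, "ry": 0, "rz": 0, "tx": 2, "ty": 0, "tz": 0, "gripper": 85},
    {"rx": 0, "ry": 0, "rz": 0, "tx": 0, "ty": 0, "tz": 0, "gripper": 85},
  ],
)

```text
t: 14.45
tcp_pos: [0.62, -0.1643, 0.0222]
orientation: [-3.141, -0.0, 1.534]
wrist_force: [-0.0, -4.2, 1.9]
grip_width: 0.0851
```

Run:
```python
from meas import *
st()
p,d=capture('top');np.savez('pics/t11.npz',p=p,d=d);cv2.imwrite('pics/t11.png',cv2.resize(p[130:230,200:400],None,fx=4,fy=4,interpolation=cv2.INTER_CUBIC)[:,:,::-1])
g=cv2.GaussianBlur(cv2.cvtColor(p,cv2.COLOR_RGB2GRAY).astype(np.float32),(0,0),.6)
for v in(188,192,196,200):print(v,g[v,235:255].astype(int))
```

```text
t 14.45 tcp [ 0.62   -0.1643  0.0222] n 0.6256 s -0.1417 rpy [-1.7998e+02 -1.0000e-02  8.7920e+01] F [-0.  -4.2  1.9] grip 0.0851 q [-0.327  0.613  1.701  0.     0.828 -0.291]
188 [ 85  86  94 136 203 230 239 228 189 208 240 246 246 246 246 246 246 246
 246 246]
192 [ 85  94 150 232 239 217 230 243 244 242 245 245 246 246 246 246 246 246
 246 246]
196 [ 85  85  89 115 174 220 237 231 216 227 244 247 246 246 246 246 246 246
 246 246]
200 [ 85  85  86  87  87  87  88  87  97 155 235 248 247 246 245 244 244 243
 242 242]
```

View pics/t11.png

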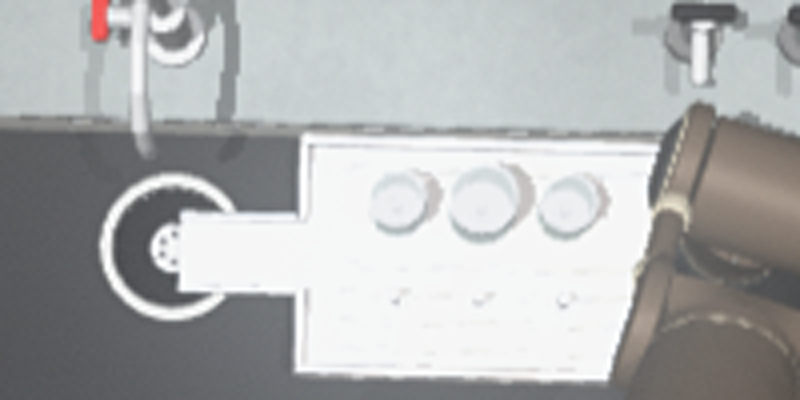

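Run:
```python
from meas import *
p=np.load('pics/t11.npz')["p"]
g=cv2.GaussianBlur(cv2.cvtColor(p,cv2.COLOR_RGB2GRAY).astype(np.float32),(0,0),.6)
pts=[]
for v in [184,185,186,199,200,201]:
    c=g[v,238:252];k=np.where((c[:-1]<165)&(c[1:]>=165))[0]
    if len(k):i=k[-1];u=238+i+(165-c[i])/(c[i+1]-c[i]);pts.append((u,v));w=ray("top",(u,v),.034)[0];w2=ray("top",(u,v),.024)[0];print(v,round(u,2),"s",(w[:2]@T).round(4),(w2[:2]@T).round(4),"n",(w[:2]@N).round(4))
# spout end body wall edge and back edge of tray
e=edge(g,(275,172),(275,168));
def col(u,v0,v1,thr=165):
    c=g[v0:v1,u];k=np.where((c[:-1]<thr)&(c[1:]>=thr))[0];return u,(v0+k[-1]+(thr-c[k[-1]])/(c[k[-1]+1]-c[k[-1]])) if len(k) else None
def row(v,u0,u1,thr=165):
    c=g[v,u0:u1];k=np.where((c[:-1]<thr)&(c[1:]>=thr))[0];i=k[-1];return u0+i+(thr-c[i])/(c[i+1]-c[i]),v
E=[row(v,268,282) for v in list(range(168,181))+list(range(206,221))];rep("spout end wall",np.array(E),.04)
for u in range(280,356,8):
    print(u,g[158:170,u].astype(int))
cup=np.array([.6402,.2158]);print("cup n,s",cup@N,cup@T)
```

```text
184 244.48 s 0.2325 0.2336 n 0.6497
185 244.33 s 0.2328 0.234 n 0.6468
186 240.55 s 0.2435 0.2447 n 0.6436
199 244.17 s 0.2319 0.233 n 0.6066
200 244.12 s 0.2319 0.2331 n 0.6037
201 244.0 s 0.2322 0.2333 n 0.6008
spout end wall 28 mean n 0.6199 s 0.1483 dir(n,s) [-1.     -0.0044] res 0.00021
280 [206 202 181 150 161 197 235 240 230 243 247 247]
288 [208 205 185 151 154 181 223 236 225 239 246 246]
296 [211 209 196 168 158 173 217 240 234 238 245 246]
304 [210 209 205 193 176 172 213 242 242 237 244 246]
312 [210 211 210 194 163 171 216 243 241 230 243 246]
320 [209 208 205 191 166 166 200 236 238 222 239 246]
328 [205 206 203 188 170 176 181 219 236 224 235 244]
336 [201 201 200 189 165 153 172 218 241 234 234 244]
344 [201 201 202 198 180 157 170 217 243 242 236 244]
352 [201 200 199 195 174 145 160 200 236 239 230 242]
cup n,s 0.631943928 0.238896832
```

Measured spout tip s ≈ 0.2325 (end wall gives 0.233) against the cup at 0.2389, so 6 mm are left along the ledge. Then I back off and rise.

>>> drive_tool(
  deltas=[
    {"rx": 0, "ry": 0, "rz": 0, "tx": 1.5, "ty": 0, "tz": 0, "gripper": 85},
    {"rx": 0, "ry": 0, "rz": 0, "tx": 1.5, "ty": 0, "tz": 0, "gripper": 85},
    {"rx": 0, "ry": 0, "rz": 0, "tx": 1.5, "ty": 0, "tz": 0, "gripper": 85},
    {"rx": 0, "ry": 0, "rz": 0, "tx": 1.5, "ty": 0, "tz": 0, "gripper": 85},
    {"rx": 0, "ry": 0, "rz": 0, "tx": 0, "ty": 0, "tz": 0, "gripper": 85},
    {"rx": 0, "ry": 0, "rz": 0, "tx": 0, "ty": 0, "tz": 0, "gripper": 85},
    {"rx": 0, "ry": 0, "rz": 0, "tx": -5, "ty": 0, "tz": 0, "gripper": 85},
    {"rx": 0, "ry": 0, "rz": 0, "tx": -10, "ty": 0, "tz": 0, "gripper": 85},
    {"rx": 0, "ry": 0, "rz": 0, "tx": -10, "ty": 0, "tz": 0, "gripper": 85},
    {"rx": 0, "ry": 0, "rz": 0, "tx": 0, "ty": 0, "tz": -20, "gripper": 85},
    {"rx": 0, "ry": 0, "rz": 0, "tx": 0, "ty": 0, "tz": -35, "gripper": 85},
    {"rx": 0, "ry": 0, "rz": 0, "tx": 0, "ty": 0, "tz": -35, "gripper": 85},
    {"rx": 0, "ry": 0, "rz": 0, "tx": 0, "ty": 0, "tz": -35, "gripper": 85},
    {"rx": 0, "ry": 0, "rz": 0, "tx": 0, "ty": 0, "tz": -35, "gripper": 85},
    {"rx": 0, "ry": 0, "rz": 0, "tx": 0, "ty": 0, "tz": -30, "gripper": 85},
    {"rx": 0, "ry": 0, "rz": 0, "tx": 0, "ty": 0, "tz": 0, "gripper": 85},
  ],
)

```text
t: 15.83
tcp_pos: [0.6239, -0.1857, 0.2207]
orientation: [3.128, 0.004, 1.534]
wrist_force: [1.4, -0.2, 1.2]
grip_width: 0.0852
```

```bash
cat > final.py <<'E'
from meas import *
import sys
def go(tag):
    st()
    p,d=capture('top');np.savez(f'pics/{tag}.npz',p=p,d=d);cv2.imwrite(f'pics/{tag}.png',cv2.resize(p[130:230,200:400],None,fx=4,fy=4,interpolation=cv2.INTER_CUBIC)[:,:,::-1])
    g=cv2.GaussianBlur(cv2.cvtColor(p,cv2.COLOR_RGB2GRAY).astype(np.float32),(0,0),.6)
    def row(v,u0,u1,thr=165):
        c=g[v,u0:u1];k=np.where((c[:-1]<thr)&(c[1:]>=thr))[0]
        if len(k):i=k[-1];return u0+i+(thr-c[i])/(c[i+1]-c[i]),v
    E=[row(v,266,282) for v in list(range(169,180))+list(range(207,220))];E=[e for e in E if e]
    c,t=rep("spout end wall",np.array(E),.04);print("=> tip s",(c@T-.0005+.085).round(4))
    E=[row(v,236,252) for v in(198,199,200,201)];E=[e for e in E if e]
    if E:c,t=rep("tip",np.array(E),.034)
    def first(u,v0=150,v1=172):
        # back edge: minimum (gap/face) then rise half way
        c=g[v0:v1,u];i=int(np.argmin(c[:18]));
        j=i
        while j<len(c)-1 and c[j]<205:j+=1
        return u,v0+j-1+(205-c[j-1])/(c[j]-c[j-1]),c[i]
    F=np.array([first(u) for u in range(282,372,2)]);c,t=rep("back edge",F[:,:2],.04);print("gap min grey",F[:,2].min(),F[:,2].mean())
    q=abs(t@N)/abs(t@T)*np.sign((t@N)*(t@T));print("back skew rad",q.round(4))
    P,_=capture('scene');cv2.imwrite(f'pics/{tag}s.png',cv2.resize(P[140:380,180:500],None,fx=2.4,fy=2.4)[:,:,::-1])
go(sys.argv[1])
E
python3 final.py f1
```

```text
t 15.83 tcp [ 0.6239 -0.1857  0.2207] n 0.6302 s -0.1629 rpy [179.24   0.21  87.89] F [ 1.4 -0.2  1.2] grip 0.0852 q [-3.570e-01  3.720e-01  1.601e+00  1.000e-03  1.156e+00 -3.200e-01]
spout end wall 24 mean n 0.6206 s 0.1536 dir(n,s) [-1.     -0.0047] res 0.00015
=> tip s 0.2381
tip 4 mean n 0.605 s 0.2376 dir(n,s) [-0.9987 -0.0507] res 0.00021
back edge 45 mean n 0.7109 s 0.0052 dir(n,s) [5.e-04 1.e+00] res 0.00033
gap min grey 133.1752166748047 149.71834242078992
back skew rad 0.0005
```

View pics/f1.png

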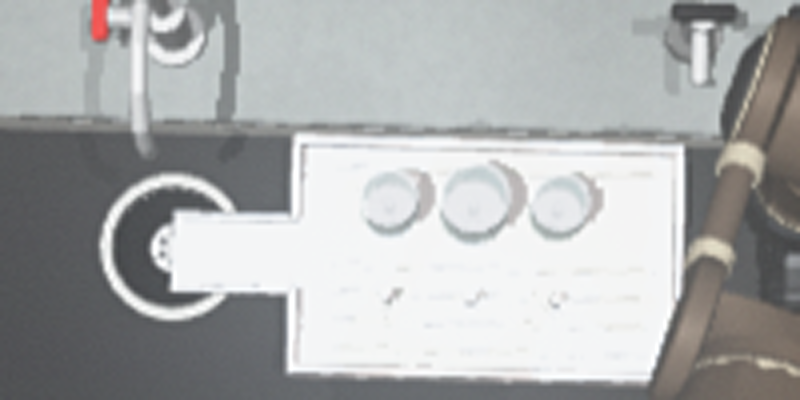

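View pics/f1s.png

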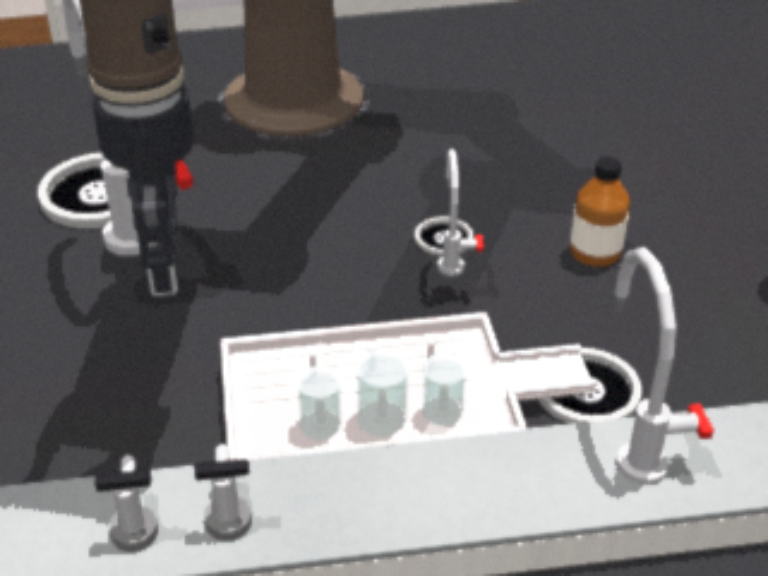

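The tip is within about 1 mm of the cup centre along the ledge. A parallel gap of about 6 mm remains and all beakers stand. I go round to the front middle for the final press.

>>> drive_tool(
  deltas=[
    {"rx": 0, "ry": 0, "rz": 0, "tx": 30.5, "ty": -20.8, "tz": 0, "gripper": 85},
    {"rx": 0, "ry": 0, "rz": 0, "tx": 30.5, "ty": -20.8, "tz": 0, "gripper": 85},
    {"rx": 0, "ry": 0, "rz": 0, "tx": 30.5, "ty": -20.8, "tz": 0, "gripper": 85},
    {"rx": 0, "ry": 0, "rz": 0, "tx": 30.5, "ty": -20.8, "tz": 0, "gripper": 85},
    {"rx": 0, "ry": 0, "rz": 0, "tx": 30.5, "ty": -20.8, "tz": 0, "gripper": 85},
    {"rx": 0, "ry": 0, "rz": 0, "tx": 30.5, "ty": -20.8, "tz": 0, "gripper": 85},
    {"rx": 0, "ry": 0, "rz": 0, "tx": 0, "ty": 0, "tz": 0, "gripper": 85},
  ],
)

```text
t: 16.52
tcp_pos: [0.495, 0.0082, 0.2087]
orientation: [-3.131, -0.003, 1.538]
wrist_force: [-0.5, -0.1, -1.1]
grip_width: 0.085
```

>>> drive_tool(
  deltas=[
    {"rx": 0, "ry": 0, "rz": 6.9, "tx": 0, "ty": 0, "tz": 0, "gripper": 85},
    {"rx": 0, "ry": 0, "rz": 6.9, "tx": 0, "ty": 0, "tz": 0, "gripper": 85},
    {"rx": 0, "ry": 0, "rz": 6.9, "tx": 0, "ty": 0, "tz": 0, "gripper": 85},
    {"rx": 0, "ry": 0, "rz": 6.9, "tx": 0, "ty": 0, "tz": 0, "gripper": 85},
    {"rx": 0, "ry": 0, "rz": 6.9, "tx": 0, "ty": 0, "tz": 0, "gripper": 85},
    {"rx": 0, "ry": 0, "rz": 6.9, "tx": 0, "ty": 0, "tz": 0, "gripper": 85},
    {"rx": 0, "ry": 0, "rz": 6.9, "tx": 0, "ty": 0, "tz": 0, "gripper": 85},
    {"rx": 0, "ry": 0, "rz": 6.9, "tx": 0, "ty": 0, "tz": 0, "gripper": 85},
    {"rx": 0, "ry": 0, "rz": 6.9, "tx": 0, "ty": 0, "tz": 0, "gripper": 85},
    {"rx": 0, "ry": 0, "rz": 6.9, "tx": 0, "ty": 0, "tz": 0, "gripper": 85},
    {"rx": 0, "ry": 0, "rz": 6.9, "tx": 0, "ty": 0, "tz": 0, "gripper": 85},
    {"rx": 0, "ry": 0, "rz": 6.9, "tx": 0, "ty": 0, "tz": 0, "gripper": 85},
    {"rx": 0, "ry": 0, "rz": 6.9, "tx": 0, "ty": 0, "tz": 0, "gripper": 85},
    {"rx": 0, "ry": 0, "rz": 0.3, "tx": 0, "ty": 0, "tz": 0, "gripper": 85},
    {"rx": 0, "ry": 0, "rz": 0, "tx": 0, "ty": 0, "tz": 0, "gripper": 85},
  ],
)

```text
t: 17.77
tcp_pos: [0.5003, 0.0035, 0.2105]
orientation: [-3.141, 0.004, -0.034]
wrist_force: [0.5, -0.5, 0.4]
grip_width: 0.0854
```

```bash
python3 -c "
from h import *
st()"
```

```text
t 17.77 tcp [0.5003 0.0035 0.2105] n 0.4999 s 0.0217 rpy [-179.98    0.21   -1.95] F [ 0.5 -0.5  0.4] grip 0.0854 q [-0.08   0.108  1.952  0.     1.085  1.525]
```

>>> drive_tool(
  deltas=[
    {"rx": 0, "ry": 0, "rz": 0.1, "tx": 0, "ty": 0, "tz": 30, "gripper": 85},
    {"rx": 0, "ry": 0, "rz": 0, "tx": 0, "ty": 0, "tz": 30, "gripper": 85},
    {"rx": 0, "ry": 0, "rz": 0, "tx": 0, "ty": 0, "tz": 30, "gripper": 85},
    {"rx": 0, "ry": 0, "rz": 0, "tx": 0, "ty": 0, "tz": 30, "gripper": 85},
    {"rx": 0, "ry": 0, "rz": 0, "tx": 0, "ty": 0, "tz": 30, "gripper": 85},
    {"rx": 0, "ry": 0, "rz": 0, "tx": 0, "ty": 0, "tz": 20, "gripper": 85},
    {"rx": 0, "ry": 0, "rz": 0, "tx": 0, "ty": 0, "tz": 12, "gripper": 85},
    {"rx": 0, "ry": 0, "rz": 0, "tx": 0, "ty": 0, "tz": 6, "gripper": 85},
    {"rx": 0, "ry": 0, "rz": 0, "tx": 0, "ty": 0, "tz": 0, "gripper": 85},
    {"rx": 0, "ry": 0, "rz": 0, "tx": 4, "ty": 0, "tz": 0, "gripper": 85},
    {"rx": 0, "ry": 0, "rz": 0, "tx": 5, "ty": 0, "tz": 0, "gripper": 85},
    {"rx": 0, "ry": 0, "rz": 0, "tx": 5, "ty": 0, "tz": 0, "gripper": 85},
    {"rx": 0, "ry": 0, "rz": 0, "tx": 5, "ty": 0, "tz": 0, "gripper": 85},
    {"rx": 0, "ry": 0, "rz": 0, "tx": 3, "ty": 0, "tz": 0, "gripper": 85},
    {"rx": 0, "ry": 0, "rz": 0, "tx": 2, "ty": 0, "tz": 0, "gripper": 85},
    {"rx": 0, "ry": 0, "rz": 0, "tx": 0, "ty": 0, "tz": 0, "gripper": 85},
  ],
)

```text
t: 19.1
tcp_pos: [0.5263, 0.0028, 0.0247]
orientation: [3.142, -0.001, -0.038]
wrist_force: [0.2, -0.2, 0.1]
grip_width: 0.0847
```

```bash
python3 -c "
from h import *
st()
P,_=capture('scene');cv2.imwrite('pics/s12.png',cv2.resize(P[140:380,180:500],None,fx=2.4,fy=2.4)[:,:,::-1])"
```

```text
t 19.1 tcp [0.5263 0.0028 0.0247] n 0.5259 s 0.0219 rpy [ 1.80e+02 -7.00e-02 -2.17e+00] F [ 0.2 -0.2  0.1] grip 0.0847 q [-0.077  0.444  1.983  0.     0.713  1.531]
```

View pics/s12.png

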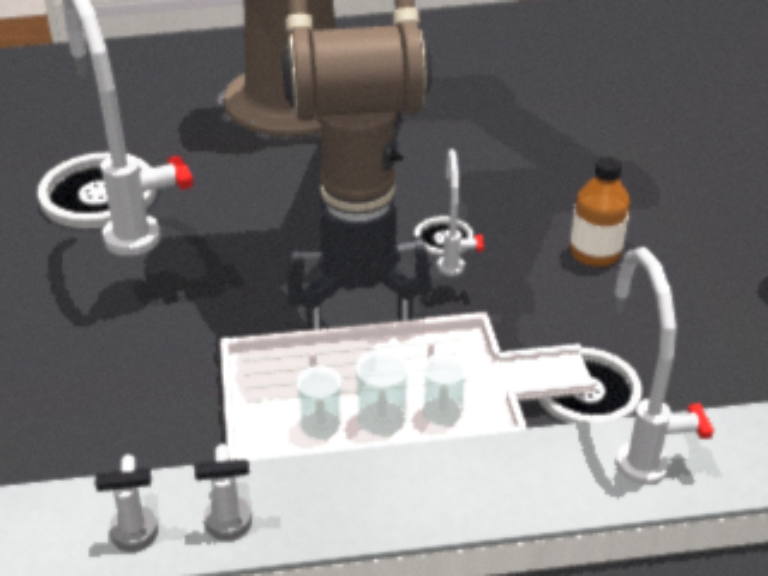

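The fingers are about to touch the front (crop (317,318) and (405,310)); small tap clear. Now the slow press.

>>> drive_tool(
  deltas=[
    {"rx": 0, "ry": 0, "rz": 0, "tx": 1.5, "ty": 0, "tz": 0, "gripper": 85},
    {"rx": 0, "ry": 0, "rz": 0, "tx": 1.5, "ty": 0, "tz": 0, "gripper": 85},
    {"rx": 0, "ry": 0, "rz": 0, "tx": 1.5, "ty": 0, "tz": 0, "gripper": 85},
    {"rx": 0, "ry": 0, "rz": 0, "tx": 1.5, "ty": 0, "tz": 0, "gripper": 85},
    {"rx": 0, "ry": 0, "rz": 0, "tx": 1.5, "ty": 0, "tz": 0, "gripper": 85},
    {"rx": 0, "ry": 0, "rz": 0, "tx": 1, "ty": 0, "tz": 0, "gripper": 85},
    {"rx": 0, "ry": 0, "rz": 0, "tx": 0, "ty": 0, "tz": 0, "gripper": 85},
  ],
)

```text
t: 19.73
tcp_pos: [0.5316, 0.0028, 0.0238]
orientation: [-3.141, 0.005, -0.037]
wrist_force: [-5.5, -0.1, 3.7]
grip_width: 0.0849
```

>>> drive_tool(
  deltas=[
    {"rx": 0, "ry": 0, "rz": 0, "tx": 1, "ty": 0, "tz": 0, "gripper": 85},
    {"rx": 0, "ry": 0, "rz": 0, "tx": 1, "ty": 0, "tz": 0, "gripper": 85},
    {"rx": 0, "ry": 0, "rz": 0, "tx": 0, "ty": 0, "tz": 0, "gripper": 85},
  ],
)

```text
t: 19.98
tcp_pos: [0.5331, 0.0028, 0.0236]
orientation: [-3.141, 0.006, -0.038]
wrist_force: [-6.6, 1.8, 3.0]
grip_width: 0.0847
```

>>> drive_tool(
  deltas=[
    {"rx": 0, "ry": 0, "rz": 0, "tx": 1, "ty": 0, "tz": 0, "gripper": 85},
    {"rx": 0, "ry": 0, "rz": 0, "tx": 0, "ty": 0, "tz": 0, "gripper": 85},
  ],
)

```text
t: 20.15
tcp_pos: [0.5341, 0.0027, 0.0235]
orientation: [-3.141, 0.006, -0.038]
wrist_force: [-5.4, 0.3, 2.8]
grip_width: 0.085
```

>>> drive_tool(
  deltas=[
    {"rx": 0, "ry": 0, "rz": 0, "tx": 1, "ty": 0, "tz": 0, "gripper": 85},
    {"rx": 0, "ry": 0, "rz": 0, "tx": 1, "ty": 0, "tz": 0, "gripper": 85},
    {"rx": 0, "ry": 0, "rz": 0, "tx": 0, "ty": 0, "tz": 0, "gripper": 85},
  ],
)

```text
t: 20.4
tcp_pos: [0.5363, 0.0027, 0.0235]
orientation: [-3.141, 0.006, -0.038]
wrist_force: [-4.2, 0.2, 2.3]
grip_width: 0.0851
```

>>> drive_tool(
  deltas=[
    {"rx": 0, "ry": 0, "rz": 0, "tx": 1, "ty": 0, "tz": 0, "gripper": 85},
    {"rx": 0, "ry": 0, "rz": 0, "tx": 0, "ty": 0, "tz": 0, "gripper": 85},
  ],
)

```text
t: 20.57
tcp_pos: [0.5376, 0.0026, 0.0235]
orientation: [-3.141, 0.005, -0.038]
wrist_force: [-4.2, 1.1, 1.5]
grip_width: 0.0849
```

```bash
python3 final.py f2
```

```text
t 20.57 tcp [0.5376 0.0026 0.0235] n 0.5372 s 0.0221 rpy [-179.99    0.27   -2.19] F [-4.2  1.1  1.5] grip 0.0849 q [-0.076  0.464  1.953  0.     0.729  1.533]
spout end wall 24 mean n 0.6191 s 0.154 dir(n,s) [-1.    -0.005] res 0.00022
=> tip s 0.2385
tip 3 mean n 0.6064 s 0.2373 dir(n,s) [-0.8788 -0.4772] res 9e-05
back edge 45 mean n 0.7191 s 0.002 dir(n,s) [-0.0079 -1.    ] res 0.00108
gap min grey 177.36366271972656 199.40253194173178
back skew rad 0.0079
```

View pics/f2.png

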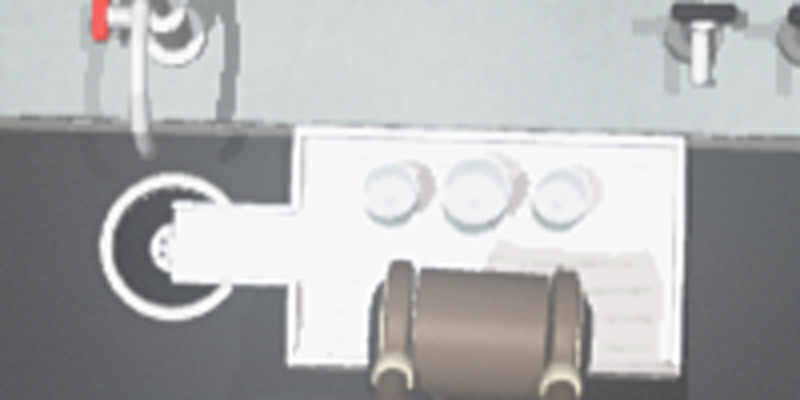

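The gap is nearly closed but the force is still only the sliding drag. I continue in small steps until it rises.

>>> drive_tool(
  deltas=[
    {"rx": 0, "ry": 0, "rz": 0, "tx": 1, "ty": 0, "tz": 0, "gripper": 85},
    {"rx": 0, "ry": 0, "rz": 0, "tx": 0, "ty": 0, "tz": 0, "gripper": 85},
    {"rx": 0, "ry": 0, "rz": 0, "tx": 0, "ty": 0, "tz": 0, "gripper": 85},
  ],
)

```text
t: 20.92
tcp_pos: [0.5378, 0.0025, 0.0235]
orientation: [-3.141, 0.007, -0.038]
wrist_force: [-8.1, -1.0, 4.6]
grip_width: 0.0851
```

>>> drive_tool(
  deltas=[
    {"rx": 0, "ry": 0, "rz": 0, "tx": 1, "ty": 0, "tz": 0, "gripper": 85},
    {"rx": 0, "ry": 0, "rz": 0, "tx": 0, "ty": 0, "tz": 0, "gripper": 85},
    {"rx": 0, "ry": 0, "rz": 0, "tx": 0, "ty": 0, "tz": 0, "gripper": 85},
  ],
)

```text
t: 21.17
tcp_pos: [0.5377, 0.0025, 0.0235]
orientation: [-3.141, 0.009, -0.038]
wrist_force: [-9.6, -0.4, 6.9]
grip_width: 0.085
```

>>> drive_tool(
  deltas=[
    {"rx": 0, "ry": 0, "rz": 0, "tx": 1, "ty": 0, "tz": 0, "gripper": 85},
    {"rx": 0, "ry": 0, "rz": 0, "tx": 1, "ty": 0, "tz": 0, "gripper": 85},
    {"rx": 0, "ry": 0, "rz": 0, "tx": 0, "ty": 0, "tz": 0, "gripper": 85},
  ],
)

```text
t: 21.42
tcp_pos: [0.5377, 0.0025, 0.0232]
orientation: [-3.141, 0.014, -0.038]
wrist_force: [-13.6, 0.0, 10.2]
grip_width: 0.0853
```

>>> drive_tool(
  deltas=[
    {"rx": 0, "ry": 0, "rz": 0, "tx": -3, "ty": 0, "tz": 0, "gripper": 85},
    {"rx": 0, "ry": 0, "rz": 0, "tx": -3, "ty": 0, "tz": 0, "gripper": 85},
    {"rx": 0, "ry": 0, "rz": 0, "tx": -8, "ty": 0, "tz": 0, "gripper": 85},
    {"rx": 0, "ry": 0, "rz": 0, "tx": -10, "ty": 0, "tz": 0, "gripper": 85},
    {"rx": 0, "ry": 0, "rz": 0, "tx": -10, "ty": 0, "tz": 0, "gripper": 85},
    {"rx": 0, "ry": 0, "rz": 0, "tx": 0, "ty": 0, "tz": -20, "gripper": 85},
    {"rx": 0, "ry": 0, "rz": 0, "tx": 0, "ty": 0, "tz": -35, "gripper": 85},
    {"rx": 0, "ry": 0, "rz": 0, "tx": 0, "ty": 0, "tz": -35, "gripper": 85},
    {"rx": 0, "ry": 0, "rz": 0, "tx": 0, "ty": 0, "tz": -35, "gripper": 85},
    {"rx": 0, "ry": 0, "rz": 0, "tx": 0, "ty": 0, "tz": -35, "gripper": 85},
    {"rx": 0, "ry": 0, "rz": 0, "tx": -20, "ty": 0, "tz": -30, "gripper": 85},
    {"rx": 0, "ry": 0, "rz": 0, "tx": -25, "ty": 0, "tz": -25, "gripper": 85},
    {"rx": 0, "ry": 0, "rz": 0, "tx": -25, "ty": 0, "tz": -20, "gripper": 85},
    {"rx": 0, "ry": 0, "rz": 0, "tx": -20, "ty": 0, "tz": 0, "gripper": 85},
    {"rx": 0, "ry": 0, "rz": 0, "tx": 0, "ty": 0, "tz": 0, "gripper": 85},
  ],
)

```text
t: 22.67
tcp_pos: [0.4171, 0.0072, 0.2602]
orientation: [3.142, -0.001, -0.038]
wrist_force: [-0.4, -0.0, -1.6]
grip_width: 0.0849
```

```bash
python3 final.py f3
python3 - <<'E'
from meas import *
p=np.load("pics/f3.npz")["p"];cv2.imwrite("pics/f3w.png",p[:,:,::-1])
g=cv2.GaussianBlur(cv2.cvtColor(p,cv2.COLOR_RGB2GRAY).astype(np.float32),(0,0),.4)
for u in range(276,372,12):print(u,g[157:168,u].astype(int))
def row(v,u0,u1,thr=165):
    c=g[v,u0:u1];k=np.where((c[:-1]>=thr)&(c[1:]<thr))[0]
    if len(k):i=k[-1];return u0+i+(c[i]-thr)/(c[i]-c[i+1]),v
rep("plain end",np.array([e for e in(row(v,362,380) for v in range(170,218)) if e]),.04)
E
```

```text
t 22.67 tcp [0.4171 0.0072 0.2602] n 0.4166 s 0.0223 rpy [ 1.80e+02 -8.00e-02 -2.17e+00] F [-0.4 -0.  -1.6] grip 0.0849 q [-0.087 -0.127  2.077  0.     1.19   1.521]
spout end wall 24 mean n 0.6291 s 0.1535 dir(n,s) [-1.     -0.0038] res 0.00018
=> tip s 0.238
tip 3 mean n 0.6064 s 0.2364 dir(n,s) [-0.8493 -0.5279] res 0.00037
back edge 45 mean n 0.7178 s 0.0025 dir(n,s) [0.0027 1.    ] res 0.00053
gap min grey 161.90658569335938 183.65374518500434
back skew rad 0.0027
276 [196 197 196 186 207 246 238 199 218 220 220]
288 [196 196 197 181 178 234 237 204 238 245 245]
300 [199 200 200 189 171 214 239 210 232 245 245]
312 [200 201 202 202 191 212 246 241 227 245 245]
324 [197 198 198 199 184 183 235 237 205 238 242]
336 [193 191 192 192 183 162 210 241 220 232 245]
348 [190 191 191 192 192 182 208 246 241 227 245]
360 [190 190 190 190 189 174 181 236 237 203 238]
plain end 48 mean n 0.6315 s -0.1273 dir(n,s) [-1.      0.0048] res 0.0004
```

View pics/f3.png

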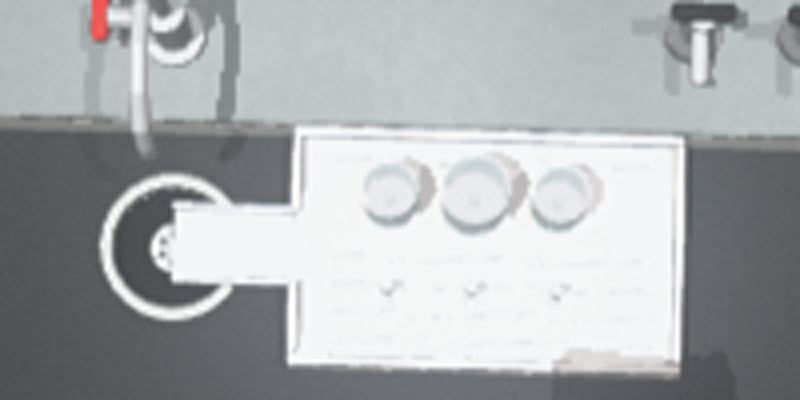

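View pics/f3s.png

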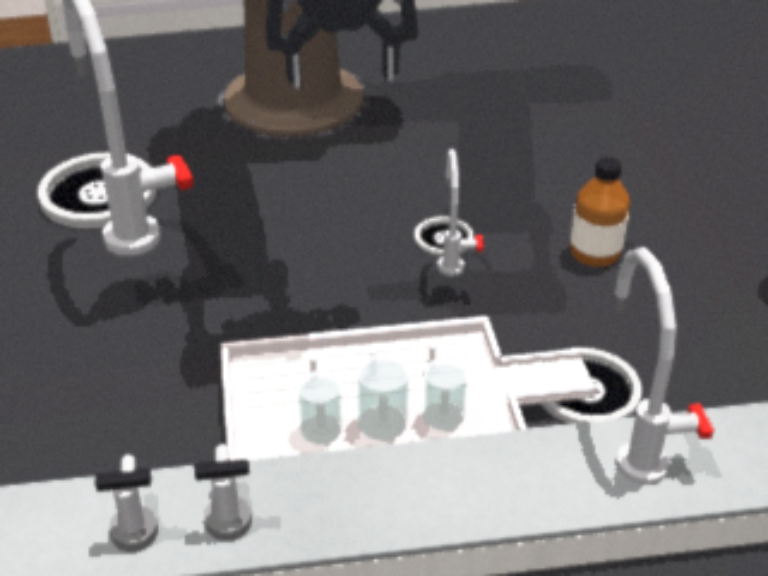

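View pics/f3w.png

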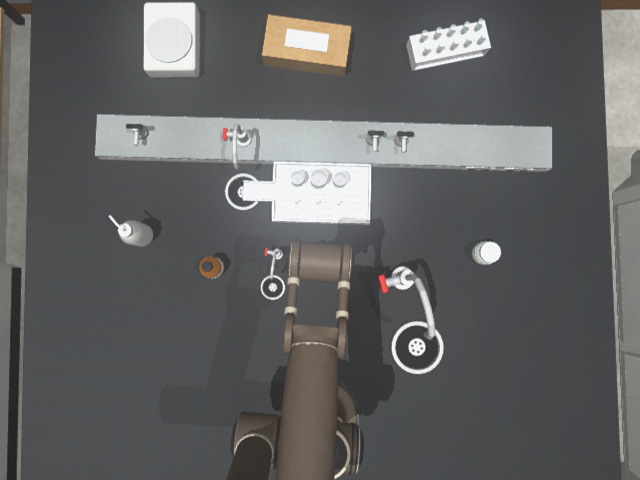

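```bash
python3 -c "
from bench import workorder
print(workorder.job_done())"
```

```text
the job is handed in; nothing more can be done
None
```

The drainer is against the ledge with the spout tip over the middle-sized cup, and the job was handed in at about 22.8 s of the 48 s allowed.

I pushed the tray square and towards the ledge with two open fingertips on its front. Then I slid it about 121 mm along the ledge from its plain end. Last I pressed it home from the front until it stopped moving at about 13.6 N sideways, and backed the hand off and up.

**Last checks, with the hand clear:**
- **Flush:** The back edge measured at n = 0.718 m against the ledge face at 0.717 m, with an even seam along its length. The pictures put the remaining skew at 3 to 5 mrad (about 1 mm over the tray's length), which is within measuring noise. The tray no longer moved during the final press.
- **Spout over the cup:** Both end walls of the tray put the tip about 1 mm short of the cup's centre along the ledge. A direct look at the tip read 2.5 mm short, but with a poor fit (only 3 points, over the bright strainer). Across the ledge the tip should be within about 1 mm.
- **Beakers and bystanders:** All three beakers stand on their pegs. The bottles and jar look unmoved in the last picture.
- **Hand:** It is clear of everything, with the wrist force close to zero.

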